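Fit the cross-bar to the curing-torch stand

TASK

Set up the curing-torch stand on the nail desk: take the cross-bar out of its foam-lined kit case and feed its plain end through the guide sleeve on top of the stand, the same way up as it lies in the case, until the shoulder of its black head is fully home against the sleeve's mouth. Only then swing the orange clamp lever round to its stop to lock the bar, and let go. Leave everything else on the desk standing where it is.

Things in the scene. Friction and masses are not known exactly. Their poses are not given: they have to be found in the camera images.
- bar_grip (a point): Point on the centre line of the loose cross-bar's bare aluminium tube (square, 14 x 14 mm), about its centre of mass: 100 mm from the tail end, 30 mm from the shoulder. Bar axes: x along the tube from tail to head, z up as it lies. At the start the bar lies level, 37 mm above the desk, sunk below the case's foam top: it can be gripped only here, in the finger recess.
- bar_tail (a point): Centre of the plain tail end of the cross-bar's tube (rounded black plug), 100 mm from bar_grip against the bar's x axis. This end goes into the sleeve. The bar weighs about 0.14 kg and is 198 mm long: 130 mm tube, 40 mm black head, 28 mm black C-clip (30 mm across, 18 mm high, bore along z, gap away from the tube).
- bar_shoulder (a point): Centre line of the cross-bar at the shoulder, where the 14 mm tube meets the black head (the face of the head that closes on the sleeve's mouth), 130 mm from the tail.
- bar_head (a point): Centre of the cross-bar's black head (22 x 22 mm across, 40 mm long), 20 mm beyond the shoulder, 150 mm from the tail. The place to hold for pushing the bar home: a grip on the tube runs into the sleeve before that. Let go part-way in, the bar stays in the sleeve, its head sagging a few mm.
- sleeve_mouth (a point): Centre of the entry mouth of the grey guide sleeve, 150 mm above the desk, fixed. x is the level sleeve axis, out of the mouth (roughly to the robot's left), z up. The bar goes in along minus x, its own x along this x. Sleeve 55 mm long, 32 x 32 mm outside, straight 17 x 17 mm bore right through, 3 mm chamfer at the mouth; it sits midway on a column on a 150 x 120 x 16 mm base.
- lever_grip (a point): Middle of the orange handle of the clamp lever: 38 mm long (along the lever), 14 mm wide, 18 mm high, 47 mm from the pivot, 193 mm above the desk, so its underside is 27 mm above the top of the bar's tube. Free space all round it.
- lever_pivot (a point): Point on the upright pivot axis of the clamp lever, at the height of lever_grip. The hub (20 mm across) stands on the sleeve, 39.5 mm behind the mouth, 15.5 mm from the exit end.
- clamp_lever (a joint): Clamp lever angle, rad. 0 = open: the lever points from its pivot along the y axis of sleeve_mouth (towards the robot). It turns anticlockwise seen from above to its stop at 1.57 = locked: pointing along minus x of sleeve_mouth, above the tube that comes out. Stays where left; 3 to 4 N at the handle turns it. Starts at 0 to 0.4. A cam presses a shoe on the tube near the end.
- kit_case: Open, fixed aluminium case lined with grey foam, 270 x 160 mm, 53 mm high; origin under its centre, x along its length. The bar's cut-out runs along its middle, tail towards minus x. Finger recess: from 34 mm on the tail side to 28 mm on the head side of the centre, 90 mm across, floor 8 mm above the desk. Foam top 50 mm above the desk.
- torch: Bystander: standing silver curing torch, 28 mm across, 108 mm high. Origin at its foot.
- polish_a: Bystander: red nail polish bottle with black cap, 34 mm across, 77 mm high. Origin at its foot.
- polish_b: Bystander: blue nail polish bottle, same size.
- polish_c: Bystander: orange nail polish bottle, same size.
- gel_jar: Bystander: amber gel jar with white cap, 54 mm across, 42 mm high. Origin at its foot.
- buffer: Bystander: white and blue nail buffer block lying on the desk, 95 x 26 x 26 mm, origin under its centre.
- remover: Bystander: white remover bottle, 60 mm across, 132 mm high. Origin at its foot.
- brush_pot: Bystander: white pot with brushes, 66 mm across, 165 mm high with the brushes. Origin at its foot.
Not all that is in view belongs to the job. Of the things that look like the part that bears bar_grip, the middle-sized one is meant.

How it is judged:
By the outcome, as a careful person would: the job done as asked, in the order asked, and still so for the second after the job is handed in, with the robot touching nothing.
It also fails if it takes over 61 s, if anything falls off the work surface, if the arm or the gripper's body presses on something with over 40 N, if the wrist force passes 120 N, or if a joint passes its speed limit or range.

ROBOT

A 6-joint arm with a two-finger parallel gripper is mounted at the origin on the work surface. World frame = base frame: x ahead of the robot, y to its left, z up, the work surface at z = 0. Lengths are in m, angles in degrees, forces in N, time in s.
With the tool pointing down it reaches from about 0.3 to 0.775 m from the base axis. Payload 14.6 kg.
Tool frame: the origin (TCP) lies between the finger pads; the fingertips stand 22 mm ahead of it and the grasp point (between the pads) lies 3 mm ahead of it; z points along the fingers, x is the direction in which the jaws open and shut, and the axes are right-handed (so a half turn about z gives the same grasp; the last joint's range is limited). The gripper opens to 94 mm and grips with 3 to 60 N. Pads are 16 mm wide; open, the fingers measure 119 mm over their backs; the gripper's body (75 mm by 177 mm) begins 78 mm behind the grasp point.
Start: joints at [70.783, 17.183, 87.147, -0, 75.671, -3.816], TCP at [0.146, 0.53, 0.227] pointing down, gripper open.
Joint ranges: [-173.82, 173.82], [-45.26, 126.66], [13.44, 144.39], [-59.66, 239.66], [0, 175.72], [-146.38, 146.38]. Speed limits (degrees/s): [127.2, 127.2, 147.25, 180, 180, 180].

INTERFACE

Orientations are given as a 3x3 rotation matrix whose columns are the frame's x, y, z axes.
In Python, from workcell import manip gives the robot as it stands.
- The arm moves only by the tool arm_command, never from a script. Its argument "deltas" is one flat list of numbers, 5 for each row, row after row: the shift along the tool's x, y, z in m, then the turn about the tool's z in rad, then the closure, from 0 (fully open) to 1 (shut). A call has 1 to 10 rows; each row shifts and turns the commanded pose from where the row before left it, along the tool's axes as they then stand; what a row does not reach is not made up. A row lasts 1/12 s, in which the tool goes at most 41.7 mm and 7.16 degrees, less where a joint would pass 70% of its speed; a pose out of reach is approached as far as the arm can. A call is refused whole if a number of a shift passes 0.0417 or a number of a turn 0.125, either way. A call with a gripper value outside its range is refused whole. The fingers move at their own pace and stop on an object; the grip force is fixed at half the most. Time passes only in rows, so rows that do not move let the fingers close. It gives the time, the measured TCP pose, the force and the opening at its end, in the units of the state.
- manip.get_obs(): the state, without advancing time (a new reading comes with each control period).
- manip.camera(name): name is "scene" or "top" or "wrist"; returns (picture, depth): 480x640x3 uint8, red, green, blue; 480x640 float32, m along the optical axis (not along the pixel's ray), 0 where there is no reading.
- manip.camera_model(name): a dict with "camera_matrix" (3x3 intrinsics, pixels), "R" (3x3) and "t" (3): a world point X has camera coordinates R X + t. Camera axes: x right, y down, z forward; pixel columns grow to the right and rows downward; lengths in m; the calibration is good to about 2 mm. A picture is of the moment at which its call begins: read the wrist's pose just before it. camera_model takes no time and is no camera call; for the wrist camera it gives the pose at the moment of the call.
- manip.close_job(): hands the job in, once; it reports no verdict.
The state is a dict: "time_s": time; "q": joint angles; "qd": joint speeds; "tau": joint torques, N m; "eef_pos": TCP position; "tcp_rot": TCP orientation; "contact_force": force on the tool from outside, world axes, zero at the start; "wrist_torque": the same for the moment, N m; "width": finger opening in m.
Only numpy, scipy, OpenCV 4.12 (cv2) and the standard library are available. Lean on these libraries where they do the work, as an engineer would, in place of code of your own. Each camera call takes 0.05 s, during which the arm holds its last target.

## Working session

There is one attempt and no reset: what is moved stays moved. The work goes in short steps, Python scripts to look and compute and a tool call to move; the robot and the scene stay as the last step left them, time stands still between calls to the robot, and variables do not carry over. Pictures are saved under pics/ and viewed, and the job is handed in when it is done.

Besides the shell and the picture viewer there is one more tool, called by a JSON object that holds its "fn" and its "kwargs". arm_command: Moves the arm, as the interface text tells. Its arguments: {"type":"object","properties":{"deltas":{"type":"array","items":{"type":"number"}}},"required":["deltas"]}

```bash
ls; mkdir -p pics
cat > h.py <<'E'
import numpy as np, cv2
from workcell import manip
def snap(n,f):
    m=manip.camera_model(n); p,d=manip.camera(n)
    cv2.imwrite('pics/'+f+'.png',p[:,:,::-1]); np.savez('pics/'+f+'.npz',p=p,d=d,K=m['camera_matrix'],R=m['R'],t=m['t'])
    return p,d,m
def load(f):
    z=np.load('pics/'+f+'.npz'); return z
def ray(z,u,v,h):
    K=np.array(z['K']);R=np.array(z['R']);t=np.array(z['t'])
    c=-R.T@t; r=R.T@np.linalg.inv(K)@np.array([u,v,1.]); return c+r*(h-c[2])/r[2]
def pt(z,u,v):
    d=z['d'][int(v),int(u)]; K=np.array(z['K']);R=np.array(z['R']);t=np.array(z['t'])
    return R.T@(np.linalg.inv(K)@np.array([u,v,1.])*d-t)
def proj(z,X):
    c=np.array(z['R'])@np.array(X)+np.array(z['t']); p=np.array(z['K'])@c; return p[:2]/p[2]
E
python3 - <<'E'
from h import *
for n in ['scene','top','wrist']:
    p,d,m=snap(n,n+'0'); print(n,np.round(-np.array(m['R']).T@np.array(m['t']),3), np.round(m['camera_matrix'],1).tolist())
o=manip.get_obs(); print(o)
E
```

```text
pics
scene [ 1.31  -0.27   1.034] [[460.8, 0.0, 314.9], [0.0, 460.8, 238.4], [0.0, 0.0, 1.0]]
top [0.262 0.04  1.357] [[491.1, 0.0, 316.4], [0.0, 491.1, 242.8], [0.0, 0.0, 1.0]]
wrist [0.078 0.549 0.383] [[420.4, 0.0, 322.9], [0.0, 420.4, 238.8], [0.0, 0.0, 1.0]]
{'time_s': 0.15, 'q': array([ 7.07840311e+01,  1.72082984e+01,  8.71698833e+01, -9.33449724e-04,
        7.56696765e+01, -3.81744127e+00]), 'qd': array([-0.04914715, -0.03046224, -0.09053634,  0.01672749, -0.00482437,
       -0.00267526]), 'tau': array([ 7.15808746e-04, -5.31957042e+01, -3.52826822e+01,  7.08491681e-02,
        2.35889998e-02, -3.57098781e-05]), 'eef_pos': array([0.14600923, 0.53009581, 0.22703341]), 'tcp_rot': array([[ 2.65527340e-01,  9.64103295e-01, -2.60010949e-04],
       [ 9.64102969e-01, -2.65527464e-01, -7.93939571e-04],
       [-8.34479804e-04, -3.98646653e-05, -9.99999651e-01]]), 'contact_force': array([0.54314082, 0.8358966 , 0.6164864 ]), 'wrist_torque': array([0.0228435 , 0.01429612, 0.03841354]), 'width': 0.0938364282920361}
```

View pics/scene0.png

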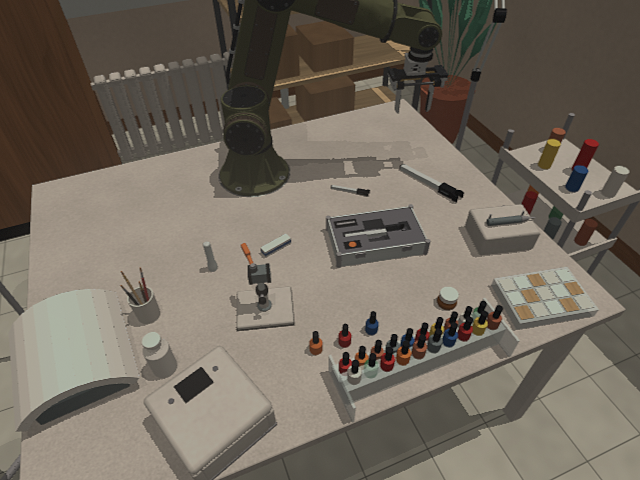

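View pics/top0.png

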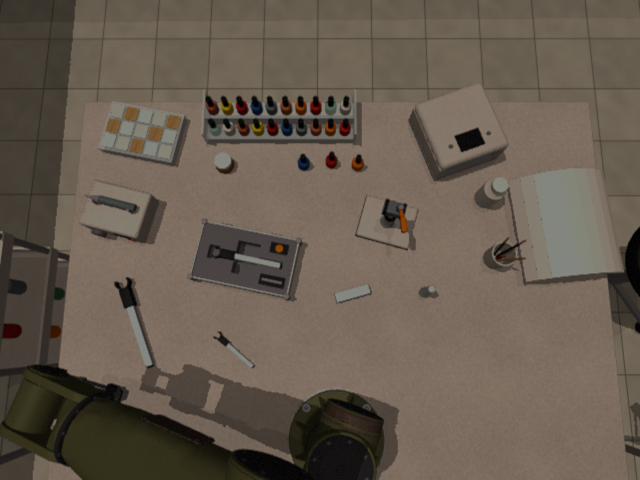

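View pics/wrist0.png

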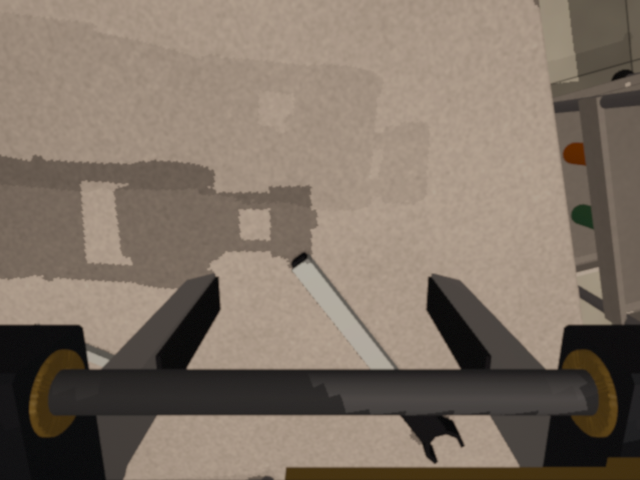

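Three bar-like things in the top view: the large one at (133,322), the small one at (233,350), and the one in the case at (245,258). The one in the case fits: it is middle-sized and lies in the foam. I'll check with enlarged crops.

Run:
```python
from h import *
z=load('top0'); im=z['p'][:,:,::-1]
a=cv2.resize(im[210:305,180:310],None,fx=5,fy=5,interpolation=cv2.INTER_CUBIC); cv2.imwrite('pics/c1.png',a)
a=cv2.resize(im[190:260,345:430],None,fx=7,fy=7,interpolation=cv2.INTER_CUBIC); cv2.imwrite('pics/c2.png',a)
z=load('scene0'); im=z['p'][:,:,::-1]
a=cv2.resize(im[230:335,220:310],None,fx=5,fy=5,interpolation=cv2.INTER_CUBIC); cv2.imwrite('pics/c3.png',a)
```

```text
(no output)
```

View pics/c1.png

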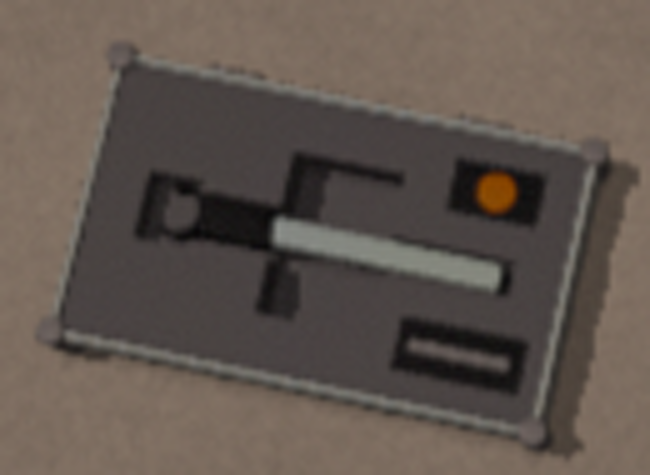

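View pics/c2.png

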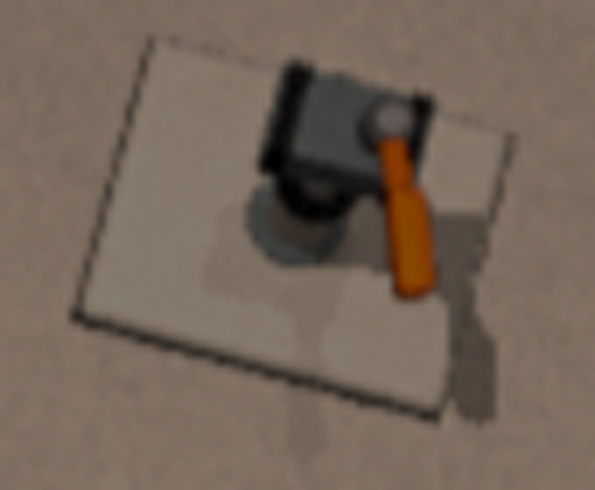

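View pics/c3.png

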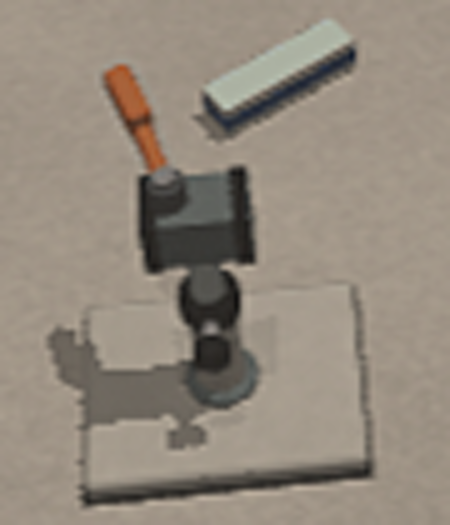

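The middle bar in the case is confirmed: its tail is at the right (crop 505,278) and its head at the left. Next I'll measure the bar, the sleeve and the lever.

```bash
cat >> h.py <<'E'
def fit(z,mask,h):
    v,u=np.nonzero(mask); P=np.array([ray(z,a,b,h)[:2] for a,b in zip(u,v)])
    c=P.mean(0); U,S,V=np.linalg.svd(P-c); d=V[0]; s=(P-c)@d; w=(P-c)@V[1]
    return c,d,np.array([s.min(),s.max()]),np.array([w.min(),w.max()])
def comp(m):
    n,l,st,c=cv2.connectedComponentsWithStats(m.astype(np.uint8)); i=1+np.argmax(st[1:,4]); return l==i
E
python3 - <<'E'
from h import *
z=load('top0'); p=z['p'].astype(int)
m=np.zeros((480,640),bool); r=p[240:275,228:285]; 
m[240:275,228:285]=r.min(2)>105; m=comp(m)
c,d,s,w=fit(z,m,.044); print('tube',c,d,np.degrees(np.arctan2(d[1],d[0])),s,w,'ends',c+s[0]*d,c+s[1]*d)
# depth there
v,u=np.nonzero(m); P=np.array([pt(z,a,b) for a,b in zip(u,v)]); print('z',np.median(P[:,2]))
# case corner knobs from crop
for a,b in [(122,53),(597,152),(537,433),(50,332)]:
    print('corner',ray(z,180+a/5-.4,210+b/5-.4,.053)[:2])
# stand: sleeve top z=.166 corners crop2
for a,b in [(295,65),(432,100),(408,192),(265,170)]:
    print('sleeve',ray(z,345+a/7-.4,190+b/7-.4,.166)[:2])
# base
for a,b in [(152,38),(513,133),(438,418),(75,318)]:
    print('base',ray(z,345+a/7-.4,190+b/7-.4,.016)[:2])
hs=p[...,0]-p[...,2]
m=np.zeros((480,640),bool); m[195:240,390:420]=hs[195:240,390:420]>60; m=comp(m)
c,d,s,w=fit(z,m,.2); print('lever',c,d,np.degrees(np.arctan2(d[1],d[0])),s,w)
v,u=np.nonzero(m); P=np.array([pt(z,a,b) for a,b in zip(u,v)]); print('z',np.median(P[:,2]))
for a,b in [(390,120),(410,250)]:print(ray(z,345+a/7-.4,190+b/7-.4,.202)[:2], pt(z,345+a/7-.4,190+b/7-.4))
E
```

```text
tube [0.46309349 0.21575028] [0.20942846 0.97782397] 77.91113905455217 [-0.06304137  0.06061216] [-0.00663331  0.00643572] ends [0.44989083 0.15410692] [0.4757874  0.27501831]
z 0.045878977379621905
corner [0.57153286 0.36080029]
corner [0.51725951 0.10042989]
corner [0.36540754 0.1304647 ]
corner [0.41815416 0.3920778 ]
sleeve [ 0.60097092 -0.12371838]
sleeve [ 0.5881385  -0.17234627]
sleeve [ 0.55430203 -0.16284657]
sleeve [ 0.56221417 -0.11221145]
base [ 0.65476735 -0.08686552]
base [ 0.61554992 -0.23117797]
base [ 0.49921428 -0.19770444]
base [ 0.53912442 -0.05465074]
lever [ 0.53529354 -0.15616444] [-0.9921904  -0.12473254] -172.83468967599498 [-0.02866161  0.02430064] [-0.00778601  0.00716557]
z 0.20243565839231015
[ 0.57109711 -0.15119888] [ 0.57547453 -0.15391093  0.18562154]
[ 0.5249795  -0.15683334] [ 0.5245734  -0.15652884  0.2037863 ]
```

{"fn": "arm_command", "kwargs": {"deltas": [0, 0, 0, 0.125, 0, 0, 0, 0, 0.125, 0, 0, 0, 0, 0.125, 0, 0, 0, 0, 0.125, 0, 0, 0, 0, 0.125, 0, 0, 0, 0, 0.125, 0, 0, 0, 0, 0.125, 0, 0, 0, 0, 0.125, 0, 0, 0, 0, 0.125, 0.3, 0, 0, 0, 0.125, 0.57]}}

```text
time_s: 0.98
eef_pos: [0.146, 0.5301, 0.2272]
tcp_rot: [[0.999, 0.046, -0.0], [0.046, -0.999, -0.001], [-0.0, 0.001, -1.0]]
contact_force: [0.4, -0.1, -0.5]
width: 0.084
```

```bash
cat >> h.py <<'E'
def go(target,ang=None):
    """tool-frame shift to world target, plus turn (rad) to bring tool x to ang deg"""
    o=manip.get_obs(); R=np.array(o['tcp_rot']); 
    a=np.degrees(np.arctan2(R[1,0],R[0,0])); turn=0 if ang is None else -np.radians((ang-a+180)%360-180)
    c,s=np.cos(np.radians(a if ang is None else ang)),np.sin(np.radians(a if ang is None else ang))
    Rn=np.array([[c,s,0],[s,-c,0],[0,0,-1.]])
    dv=Rn.T@(np.array(target)-o['eef_pos'])
    print('t',round(o['time_s'],2),'pos',np.round(o['eef_pos'],4),'ang',round(a,2),'F',np.round(o['contact_force'],1),'w',round(o['width'],4),'q',np.round(o['q'],1))
    print('turn first',round(turn,4),'then shift',np.round(dv,4))
E
python3 - <<'E'
from h import *
go([.469,.246,.20],-11.8)
m=manip.camera_model('wrist'); print(m['R'],m['t'])
for dz in (0.04,.2): 
  pass
o=manip.get_obs()
for h in(.227,.15,.04): print(proj(m,[o['eef_pos'][0],o['eef_pos'][1],h]))
E
```

```text
t 0.98 pos [0.146  0.5301 0.2272] ang 2.63 F [ 0.4 -0.1 -0.5] w 0.084 q [70.8 17.2 87.2 -0.  75.7 68.2]
turn first 0.2518 then shift [0.3743 0.2121 0.0272]
[[ 9.98953675e-01  4.57325283e-02 -3.00985976e-04]
 [ 4.44364899e-02 -9.69045491e-01  2.42850231e-01]
 [ 1.08144859e-02 -2.42609505e-01 -9.70063748e-01]] [-0.16944961  0.48207202  0.51618095]Traceback (most recent call last):
  File "<stdin>", line 7, in <module>
  File "h.py", line 16, in proj
    c=np.array(z['R'])@np.array(X)+np.array(z['t']); p=np.array(z['K'])@c; return p[:2]/p[2]
                                                                ~^^^^^
KeyError: 'K'
```

{"fn": "arm_command", "kwargs": {"deltas": [0, 0, 0, 0.125, 0.57, 0, 0, 0, 0.127, 0.57]}}

```text
out of range
```

{"fn": "arm_command", "kwargs": {"deltas": [0, 0, 0, 0.125, 0.57, 0, 0, 0, 0.125, 0.57, 0.03, 0.0226, 0, 0, 0.57, 0.03, 0.0226, 0, 0, 0.57, 0.03, 0.0226, 0, 0, 0.57, 0.03, 0.0226, 0, 0, 0.57, 0.03, 0.0226, 0, 0, 0.57, 0.03, 0.0226, 0, 0, 0.57, 0.03, 0.0226, 0, 0, 0.57, 0.03, 0.0226, 0, 0, 0.57]}}

```text
time_s: 1.82
eef_pos: [0.3466, 0.3041, 0.2274]
tcp_rot: [[0.98, -0.197, -0.0], [-0.197, -0.98, -0.0], [-0.0, 0.0, -1.0]]
contact_force: [0.5, 0.7, -0.1]
width: 0.0407
```

{"fn": "arm_command", "kwargs": {"deltas": [0.03, 0.0226, 0.005, 0, 0.57, 0.03, 0.0226, 0.005, 0, 0.57, 0.03, 0.0226, 0.005, 0, 0.57, 0.03, 0.0226, 0.005, 0, 0.57, 0.015, 0.0113, 0.005, 0, 0.57, 0, 0, 0, 0, 0.57, 0, 0, 0, 0, 0.57]}}

```text
time_s: 2.4
eef_pos: [0.4583, 0.1789, 0.202]
tcp_rot: [[0.98, -0.199, -0.001], [-0.199, -0.98, -0.0], [-0.001, 0.0, -1.0]]
contact_force: [0.2, 0.4, 0.6]
width: 0.0404
```

Run:
```python
from h import *
snap('wrist','w1'); go([.469,.246,.20],-11.8)
```

```text
t 2.45 pos [0.4579 0.1796 0.2023] ang -11.38 F [-1.1  0.3  0.2] w 0.0402 q [17.1 11.1 98.2  0.  70.7 28.5]
turn first 0.0074 then shift [-0.0027 -0.0673  0.0023]
```

View pics/w1.png

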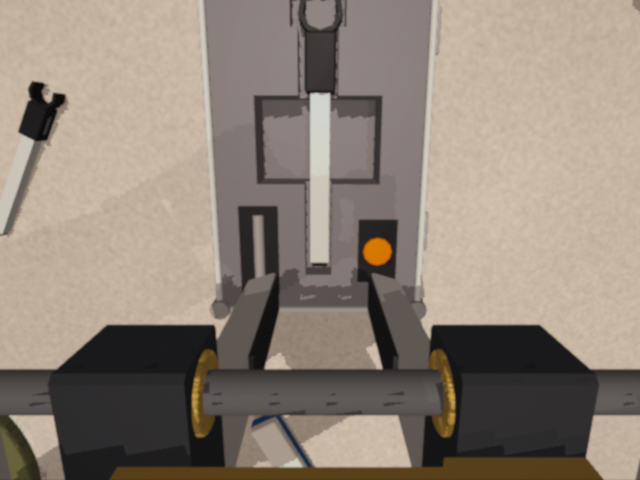

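The wrist view shows the bar in the case, with the shoulder at (320,92), the tail at (319,266) and the finger recess from (256,97) to (381,183).

Run:
```python
from h import *
z=load('w1'); p=z['p'].astype(int)
m=np.zeros((480,640),bool); m[85:275,300:340]=p[85:275,300:340].min(2)>150; m=comp(m)
vv=np.nonzero(m)[0]; print(vv.min(),vv.max())
c,d,s,w=fit(z,m,.044); 
if d[1]<0: d=-d; s=-s[::-1]
sh=c+s[1]*d; print('tube',c,np.degrees(np.arctan2(d[1],d[0])),s,w,'shoulder',sh,'tail',c+s[0]*d,'grip',sh-.03*d)
for a in [(256,97),(381,97),(383,183),(256,183)]: print(ray(z,*a,.05)[:2])
v,u=np.nonzero(m); print(np.median([pt(z,a,b)[2] for a,b in zip(u,v)]))
t=ray(z,319,267,.044)[:2]; print('tail',t,np.linalg.norm(t-sh))
g=sh-.03*d; go([g[0],g[1],.15],np.degrees(np.arctan2(d[1],d[0]))-90)
```

```text
93 261
tube [0.46243102 0.21700733] 78.14226819703143 [-0.06490055  0.05968771] [-0.00690842  0.0074926 ] shoulder [0.47469578 0.27542135] tail [0.44909511 0.1534917 ] grip [0.46853132 0.24606153]
[0.43059438 0.28108026]
[0.5160246  0.26375503]
[0.50754058 0.20443545]
[0.41643688 0.22288921]
0.04316064761508003
tail [0.44823891 0.1487022 ] 0.1294515753145068
t 2.45 pos [0.4579 0.1796 0.2023] ang -11.38 F [-1.1  0.3  0.2] w 0.0402 q [17.1 11.1 98.2  0.  70.7 28.5]
turn first 0.0084 then shift [-0.0033 -0.0672  0.0523]
```

{"fn": "arm_command", "kwargs": {"deltas": [0, 0, 0, 0.008, 0.57, -0.0011, -0.0224, 0.01, 0, 0.57, -0.0011, -0.0224, 0.02, 0, 0.57, -0.0011, -0.0224, 0.03, 0, 0.57, 0, 0, 0.035, 0, 0.57, 0, 0, 0, 0, 0.57, 0, 0, 0, 0, 0.57]}}

```text
time_s: 3.03
eef_pos: [0.4677, 0.2464, 0.1072]
tcp_rot: [[0.979, -0.203, -0.002], [-0.203, -0.979, -0.001], [-0.002, 0.002, -1.0]]
contact_force: [0.2, -0.2, 0.5]
width: 0.0404
```

Run:
```python
from h import *
go([.4685,.2460,.040],-11.86)
```

```text
t 3.03 pos [0.4677 0.2464 0.1072] ang -11.73 F [ 0.2 -0.2  0.5] w 0.0404 q [23.8 22.2 97.7 -0.  60.3 35.5]
turn first 0.0023 then shift [0.0009 0.0002 0.0672]
```

{"fn": "arm_command", "kwargs": {"deltas": [0.0009, 0, 0.0134, 0.002, 0.57, 0, 0, 0.0134, 0, 0.57, 0, 0, 0.0134, 0, 0.57, 0, 0, 0.0134, 0, 0.57, 0, 0, 0.0134, 0, 0.57, 0, 0, 0, 0, 0.57, 0, 0, 0, 0, 1, 0, 0, 0, 0, 1, 0, 0, 0, 0, 1, 0, 0, 0, 0, 1]}}

```text
time_s: 3.87
eef_pos: [0.4701, 0.246, 0.0417]
tcp_rot: [[0.978, -0.207, 0.002], [-0.207, -0.978, 0.001], [0.001, -0.001, -1.0]]
contact_force: [0.1, -0.1, -0.1]
width: 0.0171
```

{"fn": "arm_command", "kwargs": {"deltas": [0, 0, 0, 0, 1, 0, 0, 0, 0, 1, 0, 0, 0, 0, 1, 0, 0, -0.005, 0, 1, 0, 0, -0.005, 0, 1, 0, 0, -0.005, 0, 1, 0, 0, -0.005, 0, 1]}}

```text
time_s: 4.45
eef_pos: [0.4696, 0.2458, 0.061]
tcp_rot: [[0.978, -0.206, 0.0], [-0.206, -0.978, 0.0], [0.0, -0.0, -1.0]]
contact_force: [0.2, -0.5, -0.7]
width: 0.0138
```

Run:
```python
from h import *
go([.4685,.2460,.20],-11.86)
```

```text
t 4.45 pos [0.4696 0.2458 0.061 ] ang -11.92 F [ 0.2 -0.5 -0.7] w 0.0138 q [23.7 26.2 99.1 -0.  54.7 35.6]
turn first -0.001 then shift [-0.0011 -0.     -0.139 ]
```

{"fn": "arm_command", "kwargs": {"deltas": [0, 0, -0.02, 0, 1, 0, 0, -0.035, 0, 1, 0, 0, -0.035, 0, 1, 0, 0, -0.035, 0, 1, 0, 0, -0.035, 0, 1, 0, 0, -0.03, 0, 1, 0, 0, -0.01, 0.03, 1, 0, 0, 0, 0.031, 1]}}

```text
time_s: 5.12
eef_pos: [0.4702, 0.2461, 0.2642]
tcp_rot: [[0.964, -0.267, 0.005], [-0.267, -0.964, 0.002], [0.004, -0.003, -1.0]]
contact_force: [0.4, 0.3, -2.1]
width: 0.0136
```

Run:
```python
from h import *
go([.489,-.160,.262],-15.4)
```

```text
t 5.12 pos [0.4702 0.2461 0.2642] ang -15.48 F [ 0.4  0.3 -2.1] w 0.0136 q [23.7 13.  87.5  0.  79.2 39.2]
turn first -0.0014 then shift [0.126  0.3865 0.0022]
```

{"fn": "arm_command", "kwargs": {"deltas": [0.006, 0.019, 0, 0, 1, 0.012, 0.0367, 0, 0, 1, 0.012, 0.0367, 0, 0, 1, 0.012, 0.0367, 0, 0, 1, 0.012, 0.0367, 0, 0, 1, 0.012, 0.0367, 0, 0, 1, 0.012, 0.0367, 0, 0, 1, 0.012, 0.0367, 0, 0, 1, 0.012, 0.0367, 0, 0, 1, 0.012, 0.0367, 0, 0, 1]}}

```text
time_s: 5.95
eef_pos: [0.4861, -0.1231, 0.261]
tcp_rot: [[0.964, -0.266, 0.001], [-0.266, -0.964, -0.0], [0.001, 0.0, -1.0]]
contact_force: [1.8, 1.1, -0.9]
width: 0.0138
```

{"fn": "arm_command", "kwargs": {"deltas": [0.009, 0.028, 0, 0, 1, 0.003, 0.009, 0, 0, 1, 0, 0, 0, 0, 1, 0, 0, 0, 0, 1, 0, 0, 0, 0, 1]}}

```text
time_s: 6.37
eef_pos: [0.4884, -0.1589, 0.2606]
tcp_rot: [[0.964, -0.265, 0.0], [-0.265, -0.964, 0.0], [0.0, -0.0, -1.0]]
contact_force: [-0.5, 0.1, -1.6]
width: 0.014
```

Run:
```python
from h import *
go([.489,-.160,.262],-15.4)
snap('wrist','w2'); snap('scene','s2'); go([.489,-.160,.262],-15.4)
z=load('s2'); cv2.imwrite('pics/s2c.png',cv2.resize(z['p'][200:340,200:360,::-1],None,fx=4,fy=4,interpolation=cv2.INTER_CUBIC))
```

```text
t 6.37 pos [ 0.4884 -0.1589  0.2606] ang -15.36 F [-0.5  0.1 -1.6] w 0.014 q [-22.1  11.1  90.3   0.   78.6  -6.8]
turn first 0.0008 then shift [ 0.0009  0.0009 -0.0014]
t 6.47 pos [ 0.4885 -0.1589  0.2607] ang -15.32 F [-0.9  1.  -1.8] w 0.0135 q [-22.1  11.1  90.3   0.   78.6  -6.8]
turn first 0.0014 then shift [ 0.0008  0.0009 -0.0013]
```

View pics/w2.png

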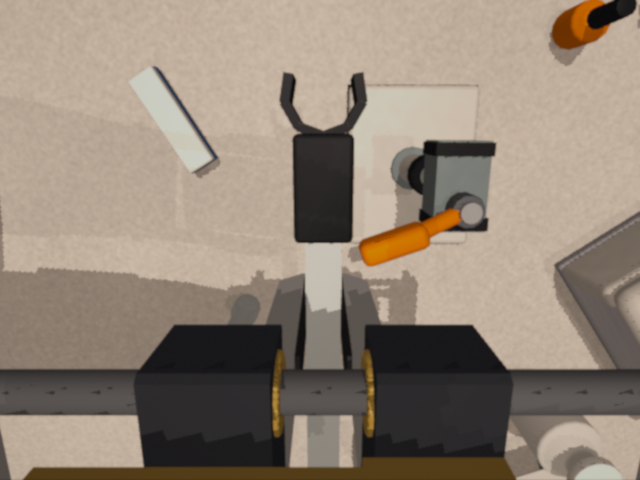

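View pics/s2c.png

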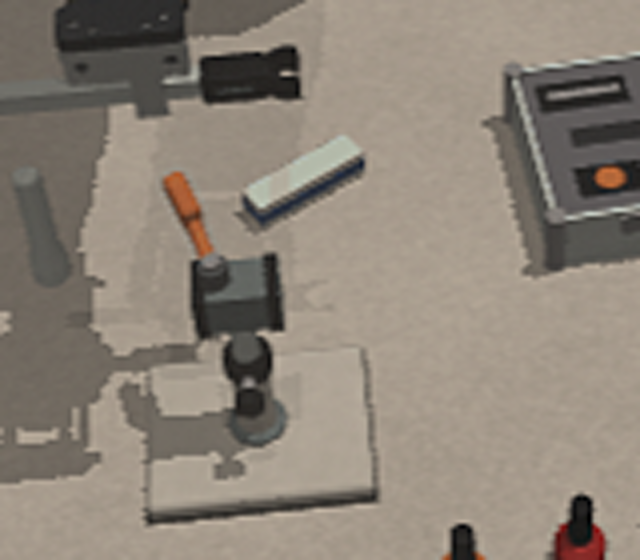

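Run:
```python
from h import *
z=load('w2'); cv2.imwrite('pics/w2c.png',cv2.resize(z['p'][125:275,350:510,::-1],None,fx=5,fy=5,interpolation=cv2.INTER_CUBIC)[:600*2][:750,:])
a=cv2.imread('pics/w2c.png'); a=cv2.convertScaleAbs(a,alpha=1.8,beta=10); a=cv2.resize(a,(640,600));cv2.imwrite('pics/w2c.png',a)
```

```text
(no output)
```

View pics/w2c.png

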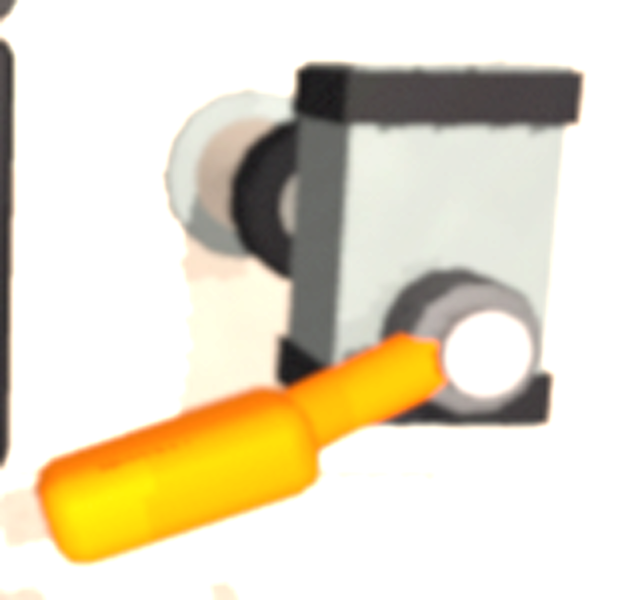

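Run:
```python
from h import *
z=load('w2')
f=lambda a,b,h: ray(z,350+(a+.5)/4-.5,125+(b+.5)/4-.5,h)[:2]
P={k:f(*v) for k,v in dict(mL=(350,65,.168),mR=(581,70,.168),sL1=(348,125,.166),sL2=(335,350,.166),sR1=(562,125,.166),sR2=(549,370,.166),eR=(548,422,.168),cR=(578,122,.168),cL=(350,118,.168)).items()}
for k in P: print(k,P[k].round(4))
n=lambda a,b: (np.linalg.norm(P[a]-P[b]),np.degrees(np.arctan2(*(P[b]-P[a])[::-1])))
print('mouthwidth',n('mL','mR'),'len',n('eR','mR'),'Ledge',n('sL2','sL1'),'Redge',n('sR2','sR1'),'w',n('sL1','sR1'),n('cL','cR'))
M=(P['mL']+P['mR'])/2; print('mouth centre',M)
hub=f(487,352,.205); print('hub top at .205',hub)
for a,b in[(487,352),(250,460),(180,480),(60,500),(450,200)]: print(pt(z,350+a/4,125+b/4).round(4))
# depth sleeve top
# lever
p=z['p'].astype(int); m=comp((p[...,0]-p[...,2]>110)&(np.arange(480)[:,None]>180)); c,d,s,w=fit(z,m,.198); print('lev',c,d,s,w,np.degrees(np.arctan2(d[1],d[0])))
# held bar: shoulder line & tube
for (u,v) in [(323,243),(323,262),(323,140),(323,230),(323,275)]: print('bar',u,v,pt(z,u,v).round(4))
```

```text
mL [ 0.5688 -0.1127]
mR [ 0.6009 -0.1222]
sL1 [ 0.5673 -0.1212]
sL2 [ 0.5587 -0.1536]
sR1 [ 0.5976 -0.1295]
sR2 [ 0.5894 -0.1652]
eR [ 0.5872 -0.1725]
cR [ 0.5992 -0.1294]
cL [ 0.5673 -0.1201]
mouthwidth (np.float64(0.03340472930210421), np.float64(-16.565679208386367)) len (np.float64(0.05211288135928966), np.float64(74.80523963753916)) Ledge (np.float64(0.03348464446010711), np.float64(75.0230241317161)) Redge (np.float64(0.03659924479174143), np.float64(77.06274093665257)) w (np.float64(0.031387151568595215), np.float64(-15.359292567832993)) (np.float64(0.033202486596490215), np.float64(-16.344558882161675))
mouth centre [ 0.58484358 -0.1174611 ]
hub top at .205 [ 0.56925495 -0.14932008]
[ 0.5752 -0.1549  0.1857]
[ 0.5377 -0.1568  0.2004]
[ 0.5281 -0.157   0.2007]
[ 0.512  -0.155   0.2021]
[ 0.5805 -0.1366  0.1638]
lev [ 0.53483026 -0.15579535] [-0.98846371 -0.15145787] [-0.03060595  0.02546224] [-0.00836784  0.00896012] -171.2885780463545
bar 323 243 [ 0.4957 -0.1301  0.2631]
bar 323 262 [ 0.4937 -0.1375  0.2626]
bar 323 140 [ 0.5058 -0.0935  0.2656]
bar 323 230 [ 0.4973 -0.1244  0.267 ]
bar 323 275 [ 0.4923 -0.1427  0.2623]
```

Run:
```python
from h import *
z=load('top0')
for n,u,v in [('blue',303,162),('red',331,160),('orange',358,163),('jar',224,162),('torch',429,292)]: print(n,ray(z,u,v,.05)[:2].round(3))
go([.6165,-.0018,.2607],-15.3)
```

```text
blue [0.74  0.092]
red [0.746 0.014]
orange [ 0.738 -0.062]
jar [0.74  0.313]
torch [ 0.378 -0.246]
t 6.47 pos [ 0.4885 -0.1589  0.2607] ang -15.32 F [-0.9  1.  -1.8] w 0.0135 q [-22.1  11.1  90.3   0.   78.6  -6.8]
turn first -0.0004 then shift [ 0.082  -0.1853 -0.    ]
```

{"fn": "arm_command", "kwargs": {"deltas": [0.007, -0.0165, 0, 0, 1, 0.014, -0.032, 0, 0, 1, 0.015, -0.034, 0, 0, 1, 0.015, -0.034, 0, 0, 1, 0.015, -0.034, 0, 0, 1, 0.011, -0.025, 0, 0, 1, 0.005, -0.0098, 0.01, 0, 1, 0, 0, 0.03, 0, 1, 0, 0, 0.03, 0, 1, 0, 0, 0.02, 0, 1]}}

```text
time_s: 7.3
eef_pos: [0.6154, -0.0025, 0.1672]
tcp_rot: [[0.964, -0.265, -0.003], [-0.265, -0.964, 0.0], [-0.003, 0.001, -1.0]]
contact_force: [0.4, -0.1, -1.7]
width: 0.0139
```

{"fn": "arm_command", "kwargs": {"deltas": [0, 0, 0.01, 0, 1, 0, 0, 0.006, 0, 1, 0, 0, 0, 0, 1, 0, 0, 0, 0, 1]}}

```text
time_s: 7.63
eef_pos: [0.617, -0.0033, 0.1556]
tcp_rot: [[0.964, -0.266, 0.002], [-0.266, -0.964, -0.0], [0.002, -0.0, -1.0]]
contact_force: [-0.2, 0.2, -0.7]
width: 0.0135
```

Run:
```python
from h import *
go([.6165,-.0018,.1547],-15.3)
snap('top','t3'); snap('scene','s3')
z=load('s3'); cv2.imwrite('pics/s3c.png',cv2.resize(z['p'][210:310,220:360,::-1],None,fx=5,fy=5,interpolation=cv2.INTER_CUBIC))
z=load('t3'); cv2.imwrite('pics/t3c.png',cv2.resize(z['p'][160:260,310:430,::-1],None,fx=6,fy=6,interpolation=cv2.INTER_CUBIC))
```

```text
t 7.63 pos [ 0.617  -0.0033  0.1556] ang -15.41 F [-0.2  0.2 -0.7] w 0.0135 q [-3.7 29.2 80.2 -0.  70.5 11.7]
turn first -0.0019 then shift [-0.0009 -0.0013  0.0009]
```

View pics/s3c.png

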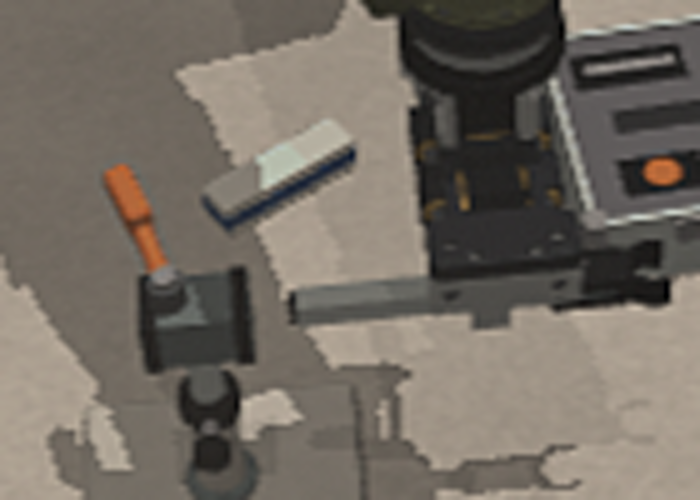

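View pics/t3c.png

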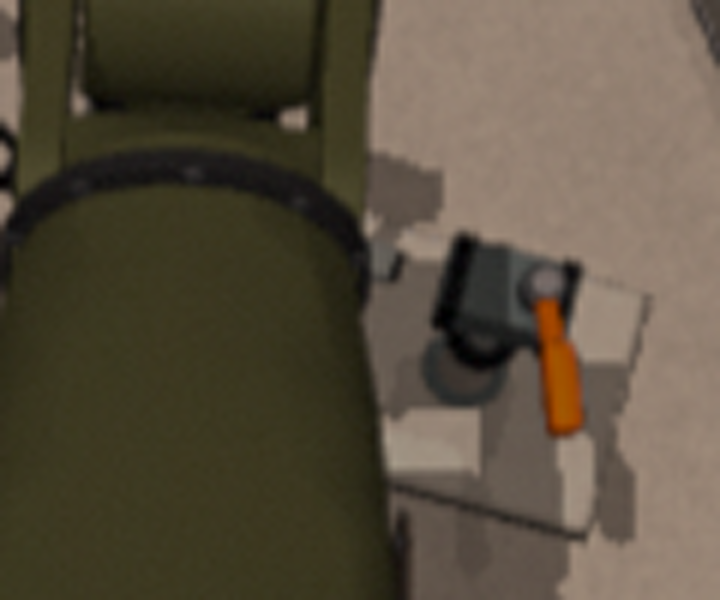

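{"fn": "arm_command", "kwargs": {"deltas": [-0.0014, 0, 0.001, 0.0, 1, 0, 0.005, 0, 0, 1, 0, 0.006, 0, 0, 1, 0, 0.006, 0, 0, 1, 0, 0.004, 0, 0, 1, 0, 0.004, 0, 0, 1, 0, 0.004, 0, 0, 1, 0, 0.004, 0, 0, 1]}}

```text
time_s: 8.4
eef_pos: [0.6066, -0.0353, 0.1536]
tcp_rot: [[0.964, -0.266, 0.001], [-0.266, -0.964, -0.0], [0.001, -0.0, -1.0]]
contact_force: [3.0, 1.4, -0.7]
width: 0.0139
```

Run:
```python
from h import *
go([.5848,-.1175,.1547],-15.3)
snap('scene','s4');snap('top','t4')
z=load('s4'); cv2.imwrite('pics/s4c.png',cv2.resize(z['p'][210:310,220:360,::-1],None,fx=5,fy=5,interpolation=cv2.INTER_CUBIC))
z=load('t4'); cv2.imwrite('pics/t4c.png',cv2.resize(z['p'][160:260,310:430,::-1],None,fx=6,fy=6,interpolation=cv2.INTER_CUBIC))
```

```text
t 8.4 pos [ 0.6066 -0.0353  0.1536] ang -15.41 F [ 3.   1.4 -0.7] w 0.0139 q [-6.8 28.2 82.  -0.  69.8  8.6]
turn first -0.002 then shift [ 0.0007  0.0851 -0.0011]
```

View pics/s4c.png

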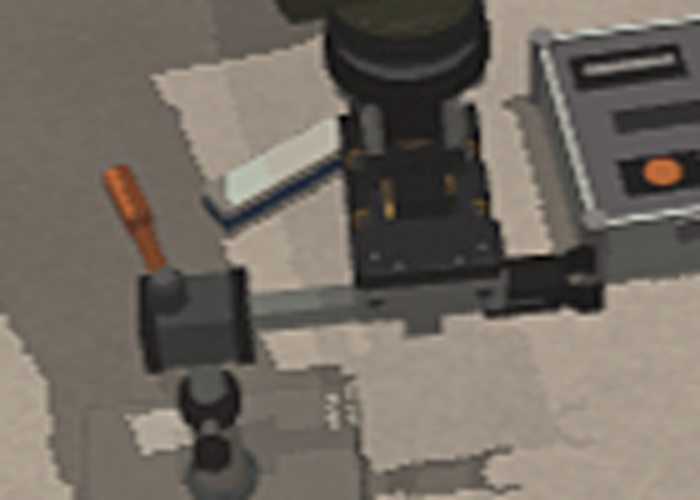

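View pics/t4c.png

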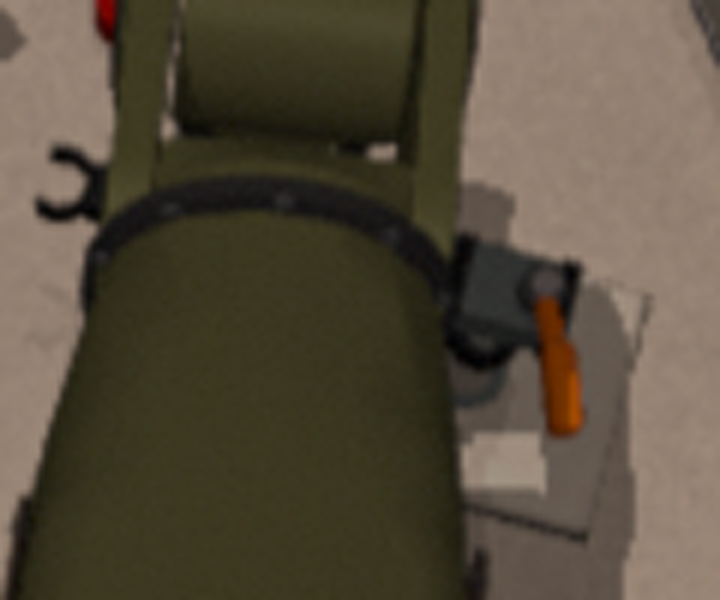

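{"fn": "arm_command", "kwargs": {"deltas": [0.0007, 0.003, 0, 0, 1, 0, 0.005, 0, 0, 1, 0, 0.005, 0, 0, 1, 0, 0.005, 0, 0, 1, 0, 0.005, 0, 0, 1, 0, 0.005, 0, 0, 1]}}

```text
time_s: 9.0
eef_pos: [0.5996, -0.0625, 0.1535]
tcp_rot: [[0.964, -0.266, 0.0], [-0.266, -0.964, 0.0], [0.0, -0.0, -1.0]]
contact_force: [1.7, 0.3, -2.3]
width: 0.0135
```

Run:
```python
from h import *
go([.5848,-.1175,.1547],-15.3); print(manip.get_obs()['wrist_torque'].round(2))
```

```text
t 9.0 pos [ 0.5996 -0.0625  0.1535] ang -15.42 F [ 1.7  0.3 -2.3] w 0.0135 q [-9.4 27.6 82.8  0.  69.5  6. ]
turn first -0.0021 then shift [ 0.0002  0.057  -0.0012]
[ 0.02 -0.17  0.08]
```

{"fn": "arm_command", "kwargs": {"deltas": [0, 0.005, -0.0005, 0, 1, 0, 0.005, 0, 0, 1, 0, 0.005, 0, 0, 1, 0, 0.005, 0, 0, 1, 0, 0.005, 0, 0, 1, 0, 0.005, 0, 0, 1, 0, 0.005, 0, 0, 1, 0, 0.004, 0, 0, 1, 0, 0, 0, 0, 1]}}

```text
time_s: 9.75
eef_pos: [0.5893, -0.1004, 0.154]
tcp_rot: [[0.964, -0.266, 0.0], [-0.266, -0.964, -0.0], [0.0, 0.0, -1.0]]
contact_force: [2.2, -3.0, -1.3]
width: 0.0139
```

Run:
```python
from h import *
go([.5848,-.1175,.1547],-15.3); print(manip.get_obs()['wrist_torque'].round(2))
snap('scene','s5')
z=load('s5'); cv2.imwrite('pics/s5c.png',cv2.resize(z['p'][210:310,200:340,::-1],None,fx=5,fy=5,interpolation=cv2.INTER_CUBIC))
```

```text
t 9.75 pos [ 0.5893 -0.1004  0.154 ] ang -15.45 F [ 2.2 -3.  -1.3] w 0.0139 q [-13.2  27.   83.7  -0.   69.3   2.3]
turn first -0.0026 then shift [ 0.0002  0.0177 -0.0007]
[-0.53 -0.34  0.08]
```

View pics/s5c.png

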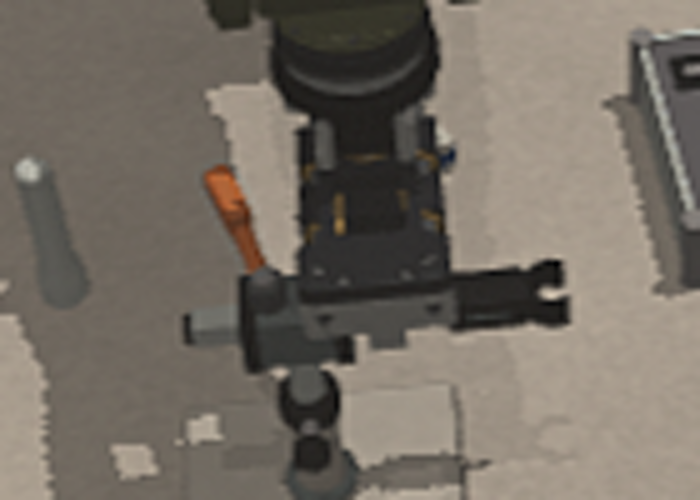

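{"fn": "arm_command", "kwargs": {"deltas": [0, 0, 0, 0, 0.5, 0, 0, 0, 0, 0.5, 0, 0, 0, 0, 0.5, 0, 0, 0, 0, 0.5, 0, 0, 0, 0, 0.5, 0, 0, 0, 0, 0.5]}}

```text
time_s: 10.3
eef_pos: [0.5894, -0.0994, 0.1539]
tcp_rot: [[0.964, -0.266, -0.0], [-0.266, -0.964, 0.0], [-0.0, 0.0, -1.0]]
contact_force: [0.3, -0.0, 0.2]
width: 0.0462
```

{"fn": "arm_command", "kwargs": {"deltas": [0, -0.01, 0, 0, 0.5, 0, -0.015, 0, 0, 0.5, 0, -0.015, 0, 0, 0.5, 0, -0.01, 0, 0, 0.5, 0, 0, 0, 0, 0.5, 0, 0, 0, 0, 0.5]}}

```text
time_s: 10.8
eef_pos: [0.6028, -0.0503, 0.1538]
tcp_rot: [[0.964, -0.264, -0.0], [-0.264, -0.964, -0.0], [-0.0, 0.0, -1.0]]
contact_force: [-0.3, 0.4, 0.2]
width: 0.0468
```

Run:
```python
from h import *
go([.5848,-.1175,.1547],-15.3); 
snap('scene','s6');snap('wrist','w6')
z=load('s6'); cv2.imwrite('pics/s6c.png',cv2.resize(z['p'][210:310,200:340,::-1],None,fx=5,fy=5,interpolation=cv2.INTER_CUBIC))
```

```text
t 10.8 pos [ 0.6028 -0.0503  0.1538] ang -15.32 F [-0.3  0.4  0.2] w 0.0468 q [-8.2 27.9 82.4 -0.  69.7  7.1]
turn first -0.0003 then shift [ 0.0003  0.0695 -0.0009]
```

View pics/s6c.png

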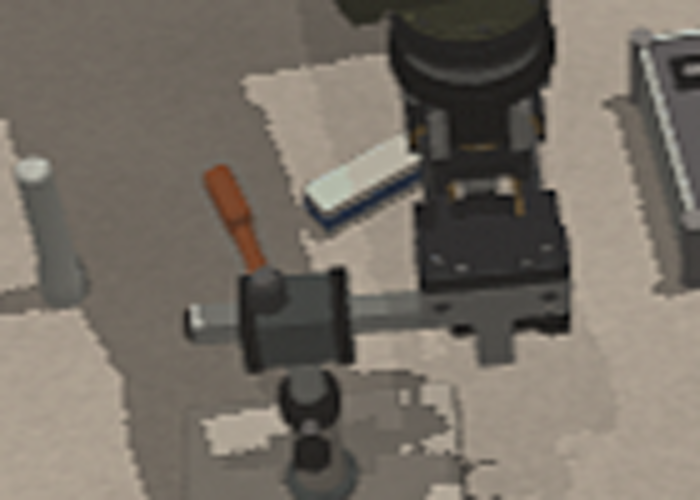

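View pics/w6.png

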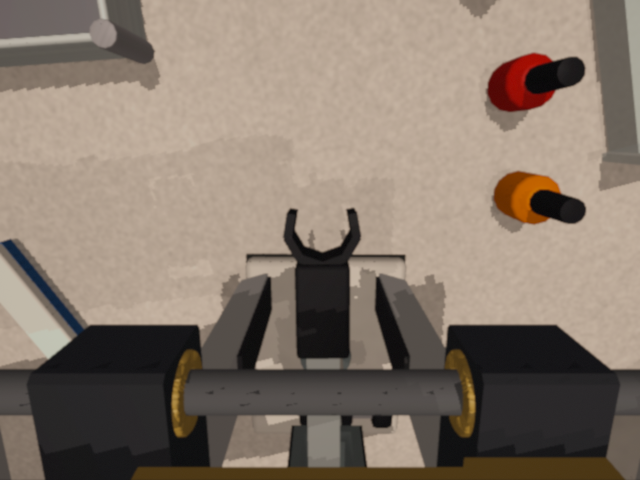

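{"fn": "arm_command", "kwargs": {"deltas": [0, 0, 0.003, 0, 0.5, 0, 0, 0, 0, 1, 0, 0, 0, 0, 1, 0, 0, 0, 0, 1, 0, 0, 0, 0, 1, 0, 0, 0, 0, 1, 0, 0, 0, 0, 1, 0, 0, -0.0015, 0, 1, 0, 0, -0.0015, 0, 1, 0, 0, 0, 0, 1]}}

```text
time_s: 11.73
eef_pos: [0.6027, -0.0512, 0.154]
tcp_rot: [[0.964, -0.266, -0.0], [-0.266, -0.964, 0.0], [-0.0, -0.0, -1.0]]
contact_force: [-0.1, -1.1, -2.9]
width: 0.0221
```

Run:
```python
from h import *
go([.5848,-.1175,.1547],-15.3); print(manip.get_obs()['wrist_torque'].round(2))
```

```text
t 11.73 pos [ 0.6027 -0.0512  0.154 ] ang -15.41 F [-0.1 -1.1 -2.9] w 0.0221 q [-8.3 27.9 82.4  0.  69.7  7.1]
turn first -0.002 then shift [ 0.0002  0.0686 -0.0007]
[ 0.2  -0.11  0.07]
```

Head gripped at 22 mm wide. I'll push in now.

{"fn": "arm_command", "kwargs": {"deltas": [0, 0.003, 0, 0, 1, 0, 0.005, 0, 0, 1, 0, 0.005, 0, 0, 1, 0, 0.005, 0, 0, 1, 0, 0.005, 0, 0, 1, 0, 0.005, 0, 0, 1, 0, 0.004, 0, 0, 1, 0, 0.004, 0, 0, 1, 0, 0, 0, 0, 1]}}

```text
time_s: 12.48
eef_pos: [0.593, -0.0869, 0.154]
tcp_rot: [[0.964, -0.266, 0.0], [-0.266, -0.964, -0.0], [0.0, 0.0, -1.0]]
contact_force: [2.3, -1.4, -0.9]
width: 0.0216
```

Run:
```python
from h import *
go([.5848,-.1175,.1547],-15.3); print(manip.get_obs()['wrist_torque'].round(2))
```

```text
t 12.48 pos [ 0.593  -0.0869  0.154 ] ang -15.45 F [ 2.3 -1.4 -0.9] w 0.0216 q [-11.8  27.2  83.4  -0.   69.4   3.6]
turn first -0.0026 then shift [ 0.0002  0.0317 -0.0007]
[-0.27 -0.18  0.06]
```

{"fn": "arm_command", "kwargs": {"deltas": [0, 0.002, 0, 0, 1, 0, 0.002, 0, 0, 1, 0, 0.0015, 0, 0, 1, 0, 0.0015, 0, 0, 1, 0, 0, 0, 0, 1]}}

```text
time_s: 12.9
eef_pos: [0.5913, -0.0929, 0.154]
tcp_rot: [[0.964, -0.266, 0.0], [-0.266, -0.964, -0.0], [0.0, 0.0, -1.0]]
contact_force: [2.1, -0.3, -1.9]
width: 0.0218
```

{"fn": "arm_command", "kwargs": {"deltas": [0, 0.001, 0, 0, 1, 0, 0.001, 0, 0, 1, 0, 0, 0, 0, 1]}}

```text
time_s: 13.15
eef_pos: [0.5908, -0.0947, 0.1541]
tcp_rot: [[0.964, -0.266, 0.0], [-0.266, -0.964, -0.0], [0.0, -0.0, -1.0]]
contact_force: [3.5, 0.4, -0.0]
width: 0.0218
```

{"fn": "arm_command", "kwargs": {"deltas": [0, 0.001, 0, 0, 1, 0, 0.001, 0, 0, 1, 0, 0, 0, 0, 1]}}

```text
time_s: 13.4
eef_pos: [0.5903, -0.0967, 0.1541]
tcp_rot: [[0.964, -0.266, 0.0], [-0.266, -0.964, 0.0], [0.0, -0.0, -1.0]]
contact_force: [4.3, 2.1, 0.4]
width: 0.0219
```

Run:
```python
from h import *
go([.5848,-.1175,.1547],-15.3); print(manip.get_obs()['wrist_torque'].round(2))
```

```text
t 13.4 pos [ 0.5903 -0.0967  0.1541] ang -15.41 F [4.3 2.1 0.4] w 0.0219 q [-12.8  27.   83.7   0.   69.3   2.6]
turn first -0.002 then shift [ 0.0002  0.0215 -0.0006]
[ 0.22 -0.45  0.07]
```

{"fn": "arm_command", "kwargs": {"deltas": [0.0006, 0.001, 0, 0, 1, 0, 0.001, 0, 0, 1, 0, 0, 0, 0, 1]}}

```text
time_s: 13.65
eef_pos: [0.5903, -0.0975, 0.1542]
tcp_rot: [[0.964, -0.265, -0.0], [-0.265, -0.964, 0.002], [-0.001, -0.002, -1.0]]
contact_force: [1.4, 11.2, 3.9]
width: 0.0217
```

{"fn": "arm_command", "kwargs": {"deltas": [0, 0.001, 0, 0, 1, 0, 0.001, 0, 0, 1, 0, 0, 0, 0, 1]}}

```text
time_s: 13.9
eef_pos: [0.5902, -0.0977, 0.1543]
tcp_rot: [[0.964, -0.265, 0.001], [-0.265, -0.964, 0.005], [-0.0, -0.005, -1.0]]
contact_force: [4.6, 22.2, 4.3]
width: 0.0218
```

Run:
```python
from h import *
go([.5848,-.1175,.1547],-15.3)
snap('scene','s7');snap('top','t7')
z=load('s7'); cv2.imwrite('pics/s7c.png',cv2.resize(z['p'][220:310,210:330,::-1],None,fx=6,fy=6,interpolation=cv2.INTER_CUBIC))
```

```text
t 13.9 pos [ 0.5902 -0.0977  0.1543] ang -15.35 F [ 4.6 22.2  4.3] w 0.0218 q [-13.   27.   83.6   0.3  69.4   2.2]
turn first -0.0009 then shift [ 0.      0.0206 -0.0004]
```

View pics/s7c.png

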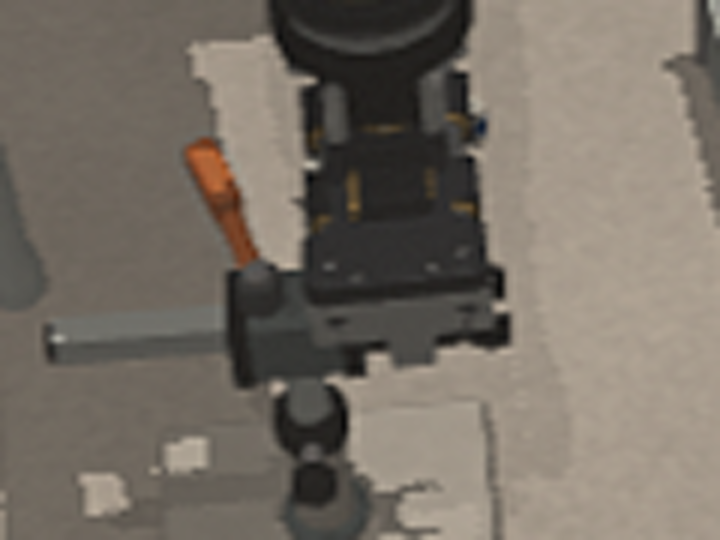

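{"fn": "arm_command", "kwargs": {"deltas": [0, 0, 0, 0, 0.4, 0, 0, 0, 0, 0.4, 0, 0, 0, 0, 0.4, 0, 0, 0, 0, 0.4, 0, -0.003, -0.005, 0, 0.4, 0, 0, -0.015, 0, 0.4, 0, 0, -0.03, 0, 0.4, 0, 0, -0.03, 0, 0.4, 0, 0, -0.03, 0, 0.4, 0, 0, -0.01, 0, 0.4]}}

```text
time_s: 14.83
eef_pos: [0.5913, -0.0979, 0.2791]
tcp_rot: [[0.964, -0.266, 0.006], [-0.266, -0.964, -0.002], [0.006, -0.0, -1.0]]
contact_force: [0.9, 0.0, 0.1]
width: 0.0562
```

Run:
```python
from h import *
go([.5335,-.1560,.26],-15.3)
snap('scene','s8')
z=load('s8'); cv2.imwrite('pics/s8c.png',cv2.resize(z['p'][220:310,210:330,::-1],None,fx=6,fy=6,interpolation=cv2.INTER_CUBIC))
```

```text
t 14.83 pos [ 0.5913 -0.0979  0.2791] ang -15.42 F [0.9 0.  0.1] w 0.0562 q [-12.9  21.6  74.5  -0.   83.6   2.5]
turn first -0.0021 then shift [-0.0404  0.0713  0.0191]
```

View pics/s8c.png

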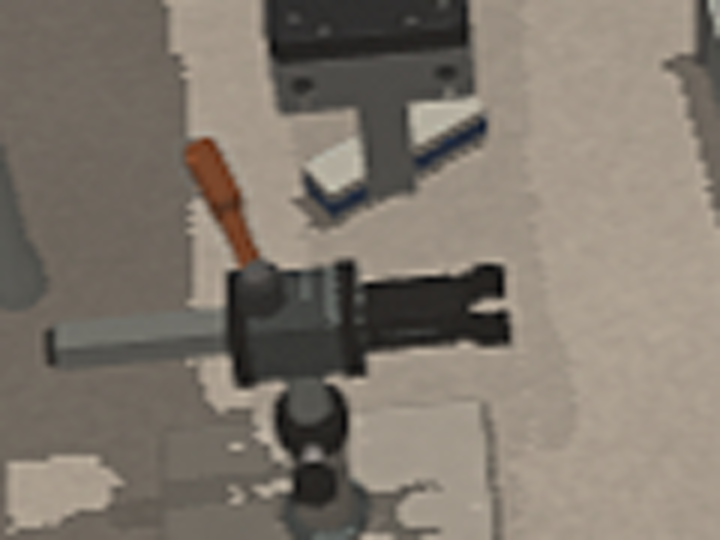

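{"fn": "arm_command", "kwargs": {"deltas": [-0.008, 0.02, 0, 0, 0.5, -0.012, 0.03, 0, 0, 0.5, -0.01, 0.025, 0, 0, 0.5, -0.01, 0.025, 0, 0, 0.5, 0, 0, 0, 0, 0.5, 0, 0, 0, 0, 0.5]}}

```text
time_s: 15.38
eef_pos: [0.5247, -0.1842, 0.273]
tcp_rot: [[0.963, -0.268, -0.001], [-0.268, -0.963, 0.001], [-0.001, -0.0, -1.0]]
contact_force: [-0.4, -0.1, 0.2]
width: 0.0468
```

Run:
```python
from h import *
go([.5335,-.1560,.26],-15.3)
snap('wrist','w9')
```

```text
t 15.38 pos [ 0.5247 -0.1842  0.273 ] ang -15.53 F [-0.4 -0.1  0.2] w 0.0468 q [-23.1  16.3  82.3   0.   81.5  -7.6]
turn first -0.004 then shift [ 0.001  -0.0295  0.013 ]
```

View pics/w9.png

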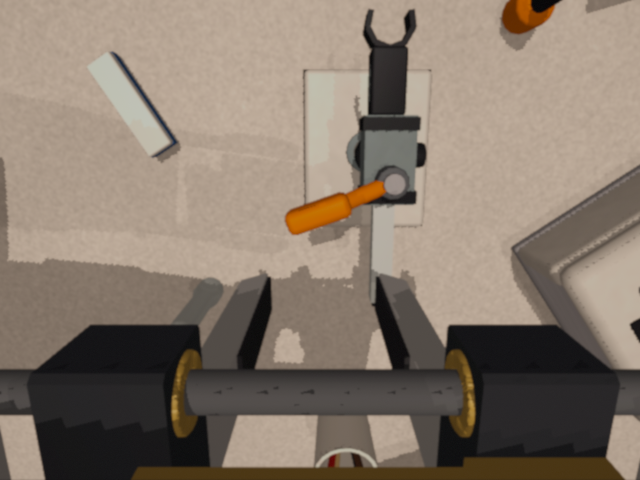

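Run:
```python
from h import *
z=load('w9'); a=cv2.resize(z['p'][85:245,275:435,::-1],(600,600),interpolation=cv2.INTER_CUBIC); cv2.imwrite('pics/w9c.png',cv2.convertScaleAbs(a,alpha=2.0,beta=10))
f=lambda u,v,h: ray(z,u,v,h)[:2]
print('hub',f(395,182,.186),pt(z,395,181))
p=z['p'].astype(int); m=comp(p[...,0]-p[...,2]>110); v,u=np.nonzero(m)
P=np.array([pt(z,a,b) for a,b in zip(u,v)]); k=P[:,2]>.198; print(k.sum(),P[k].mean(0))
t=P[k][:,:2]; c=t.mean(0); V=np.linalg.svd(t-c)[2]; s=(t-c)@V[0]; w=(t-c)@V[1]; print('handle top',c,V[0],np.degrees(np.arctan2(V[0][1],V[0][0])),s.min(),s.max(),w.min(),w.max())
# tube protrusion
print('tube exit/tail', f(383,205,.157), f(386,300,.157),'mouth top',f(390,117,.167))
```

```text
hub [ 0.57563749 -0.153879  ] [ 0.57593471 -0.15350367  0.18476193]
1473 [ 0.52866482 -0.15747089  0.20106344]
handle top [ 0.52866482 -0.15747089] [-0.99635634 -0.08528799] -175.10741432195127 -0.018102845542802948 0.018643128199082707 -0.03925013906473958 0.007198585886072404
tube exit/tail [ 0.56852115 -0.17082307] [ 0.55492132 -0.23610686] mouth top [ 0.58414685 -0.11806257]
```

View pics/w9c.png

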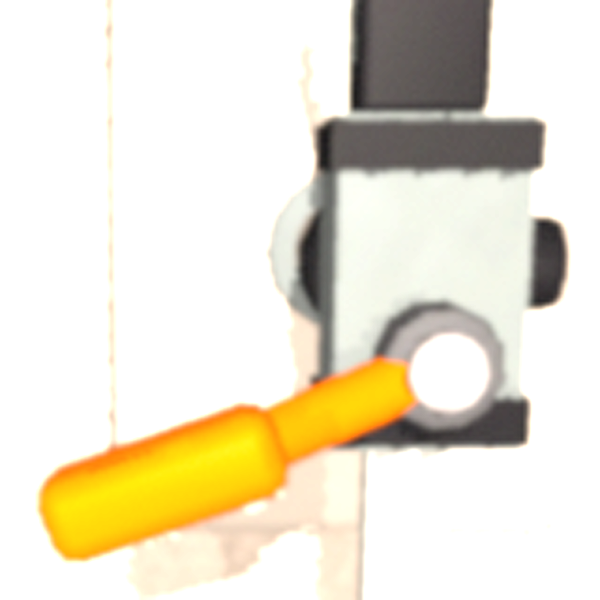

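Run:
```python
from h import *
z=load('w9'); a=cv2.resize(z['p'][85:135,350:430,::-1],(800,500),interpolation=cv2.INTER_NEAREST); cv2.imwrite('pics/w9d.png',cv2.convertScaleAbs(a,alpha=1.3,beta=10))
print(z['p'][105:125,375].tolist()); print(z['p'][105:125,392].tolist())
print([pt(z,388,v).round(4).tolist() for v in range(104,122)])
a=cv2.resize(z['p'][255:320,340:440,::-1],(800,520),interpolation=cv2.INTER_NEAREST); cv2.imwrite('pics/w9e.png',a)
```

```text
[[47, 43, 42], [47, 44, 43], [47, 43, 42], [45, 43, 41], [46, 43, 41], [47, 44, 41], [45, 42, 41], [40, 37, 37], [36, 33, 34], [58, 57, 55], [89, 90, 86], [88, 89, 85], [66, 64, 62], [48, 46, 45], [45, 42, 41], [44, 41, 41], [44, 41, 41], [44, 41, 40], [44, 40, 40], [44, 41, 40]]
[[39, 36, 35], [39, 37, 36], [40, 37, 35], [40, 37, 37], [40, 36, 36], [39, 37, 36], [38, 34, 34], [33, 31, 31], [32, 29, 29], [58, 58, 55], [88, 88, 83], [82, 83, 79], [58, 58, 55], [44, 42, 41], [43, 40, 39], [43, 40, 39], [42, 39, 38], [42, 39, 38], [42, 39, 38], [42, 39, 38]]
[[0.5861, -0.1103, 0.1584], [0.5858, -0.1109, 0.1593], [0.5858, -0.1114, 0.1583], [0.5857, -0.112, 0.1583], [0.5855, -0.1126, 0.1587], [0.5853, -0.1132, 0.1589], [0.5852, -0.1137, 0.1591], [0.5851, -0.1143, 0.1585], [0.5848, -0.1149, 0.1596], [0.5849, -0.1155, 0.1579], [0.5847, -0.116, 0.1585], [0.5834, -0.1166, 0.1663], [0.5832, -0.1172, 0.1663], [0.5833, -0.1177, 0.1652], [0.5831, -0.1183, 0.1654], [0.5827, -0.1189, 0.167], [0.5827, -0.1194, 0.1666], [0.5826, -0.12, 0.1658]]
```

View pics/w9d.png

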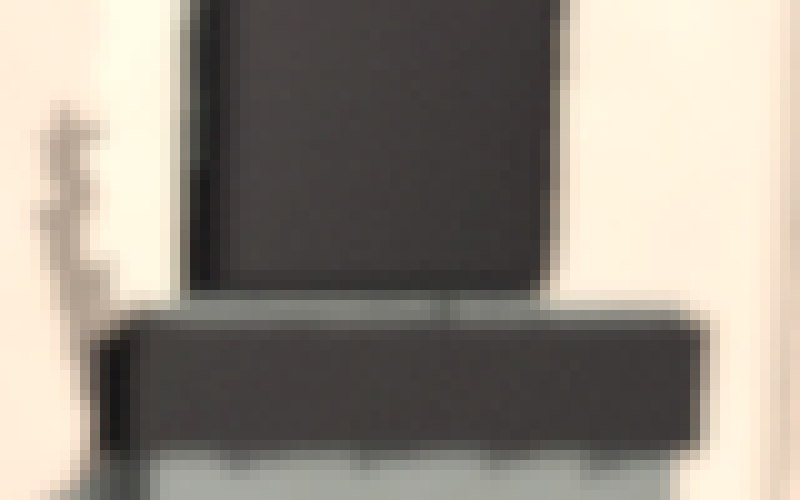

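View pics/w9e.png

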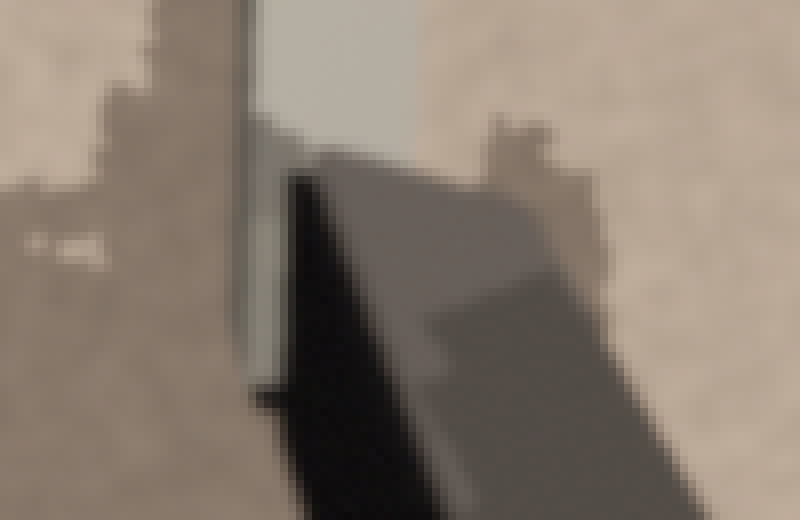

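Run:
```python
from h import *
z=load('w9'); b=np.array([np.cos(np.radians(74.6)),np.sin(np.radians(74.6))])
M=ray(z,390,113.7,.166)[:2]; 
for v in (304,305.5): 
  T=ray(z,374,v,.15)[:2]; T2=ray(z,374,v,.157)[:2]; print((M-T)@b,(M-T2)@b)
H=ray(z,390,113,.161)[:2]; print('shoulder - mouth',(H-M)@b,M,H); 
C=ray(z,390,44.5,.161)[:2]; print('head len',(C-H)@b)
```

```text
0.1294187987233628 0.1264699131068077
0.13056637262306678 0.12758874754606322
shoulder - mouth 0.0006327708731535464 [ 0.58474303 -0.11620997] [ 0.58562812 -0.11579743]
head len 0.038771067335867
```

{"fn": "arm_command", "kwargs": {"deltas": [0, 0, 0, 0.123, 0.5, 0, 0, 0, 0.123, 0.5, 0, 0, 0, 0.123, 0.5, 0, 0, 0, 0.123, 0.5, 0, 0, 0, 0.123, 0.5, 0, 0, 0, 0.123, 0.5, 0, 0, 0, 0.123, 0.5, 0, 0, 0, 0.123, 0.5, 0, 0, 0, 0.123, 0.5, 0, 0, 0, 0.123, 0.5]}}

```text
time_s: 16.27
eef_pos: [0.5259, -0.1824, 0.2732]
tcp_rot: [[0.067, -0.998, -0.001], [-0.998, -0.067, 0.0], [-0.001, 0.001, -1.0]]
contact_force: [0.3, -0.6, -0.7]
width: 0.0468
```

Run:
```python
from h import *
go([.5285,-.1572,.2],-86)
```

```text
t 16.27 pos [ 0.5259 -0.1824  0.2732] ang -86.16 F [ 0.3 -0.6 -0.7] w 0.0468 q [-22.9  16.3  82.2   0.   81.6  63.3]
turn first -0.0028 then shift [-0.025  -0.0043  0.0732]
```

{"fn": "arm_command", "kwargs": {"deltas": [-0.0125, -0.002, 0, -0.003, 0.5, -0.0125, -0.0023, 0, 0, 0.5, 0, 0, 0, 0, 0.5, 0, 0, 0, 0, 0.5]}}

```text
time_s: 16.6
eef_pos: [0.5282, -0.1569, 0.2739]
tcp_rot: [[0.08, -0.997, -0.0], [-0.997, -0.08, 0.0], [-0.0, 0.0, -1.0]]
contact_force: [-0.6, 0.2, 0.8]
width: 0.0471
```

Run:
```python
from h import *
go([.5285,-.1572,.2],-86)
snap('scene','s10')
z=load('s10'); cv2.imwrite('pics/s10c.png',cv2.resize(z['p'][180:310,200:340,::-1],None,fx=4,fy=4,interpolation=cv2.INTER_CUBIC))
```

```text
t 16.6 pos [ 0.5282 -0.1569  0.2739] ang -85.43 F [-0.6  0.2  0.8] w 0.0471 q [-20.4  15.5  83.1   0.   81.4  65.1]
turn first 0.01 then shift [ 0.0003 -0.0003  0.0739]
```

View pics/s10c.png

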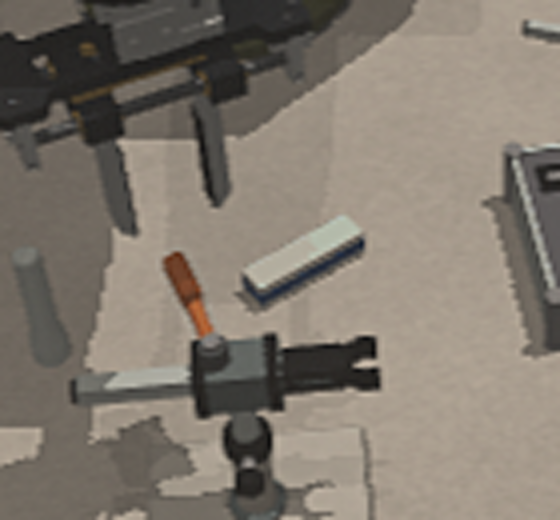

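{"fn": "arm_command", "kwargs": {"deltas": [0, 0, 0.015, 0.01, 0.5, 0, 0, 0.02, 0, 0.5, 0, 0, 0.02, 0, 0.5, 0, 0, 0.014, 0, 0.5, 0, 0, 0.005, 0, 0.5, 0, 0, 0, 0, 0.76, 0, 0, 0, 0, 0.76, 0, 0, 0, 0, 0.76, 0, 0, 0, 0, 0.76]}}

```text
time_s: 17.4
eef_pos: [0.5282, -0.1584, 0.201]
tcp_rot: [[0.065, -0.998, 0.002], [-0.998, -0.065, -0.001], [0.001, -0.001, -1.0]]
contact_force: [0.6, -1.3, -0.6]
width: 0.0244
```

Run:
```python
from h import *
go([.5285,-.1572,.2],-86)
o=manip.get_obs(); P=np.array([.5750,-.1540]); e=np.array(o['eef_pos'][:2])-P; print(np.linalg.norm(e),np.degrees(np.arctan2(e[1],e[0])))
```

```text
t 17.4 pos [ 0.5282 -0.1584  0.201 ] ang -86.28 F [ 0.6 -1.3 -0.6] w 0.0244 q [-20.5  18.6  88.9  -0.   72.4  65.8]
turn first -0.0048 then shift [-0.0012 -0.0004  0.001 ]
0.04702557883027103 -174.62425870801974
```

{"fn": "arm_command", "kwargs": {"deltas": [0.0047, -0.0002, 0, -0.1, 0.76, 0.0047, -0.0002, 0, -0.1, 0.76, 0.0047, -0.0003, 0, -0.1, 0.76, 0.0047, -0.0002, 0, -0.1, 0.76, 0.0047, -0.0002, 0, -0.1, 0.76, 0.0047, -0.0003, 0, -0.1, 0.76, 0, 0, 0, 0, 0.76]}}

```text
time_s: 17.98
eef_pos: [0.5381, -0.1846, 0.2006]
tcp_rot: [[0.621, -0.784, 0.001], [-0.784, -0.621, -0.0], [0.001, -0.001, -1.0]]
contact_force: [0.1, 0.4, 0.0]
width: 0.0223
```

Run:
```python
from h import *
go([.5285,-.1572,.2],-86)
o=manip.get_obs(); P=np.array([.5750,-.1540]); e=np.array(o['eef_pos'][:2])-P; print(np.linalg.norm(e),np.degrees(np.arctan2(e[1],e[0])))
snap('scene','s11')
z=load('s11'); cv2.imwrite('pics/s11c.png',cv2.resize(z['p'][180:310,200:340,::-1],None,fx=4,fy=4,interpolation=cv2.INTER_CUBIC))
```

```text
t 17.98 pos [ 0.5381 -0.1846  0.2006] ang -51.64 F [0.1 0.4 0. ] w 0.0223 q [-22.6  20.8  86.    0.   73.2  29. ]
turn first 0.5997 then shift [-0.028   0.0077  0.0006]
0.0479040679096458 -140.28828189816323
```

View pics/s11c.png

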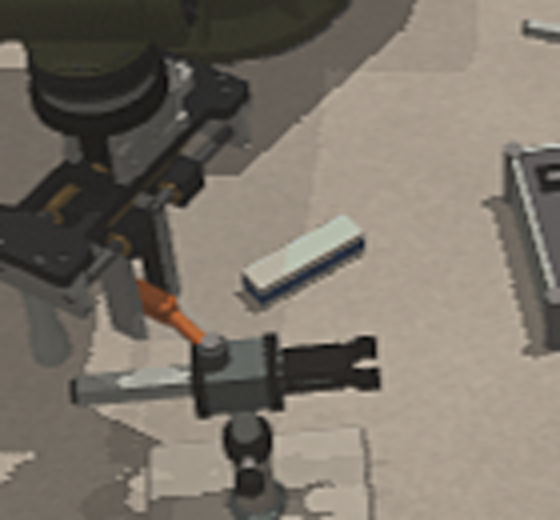

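{"fn": "arm_command", "kwargs": {"deltas": [0.0047, -0.0003, 0, -0.1, 0.76, 0.0047, -0.0003, 0, -0.1, 0.76, 0.0047, -0.0003, 0, -0.1, 0.76, 0.0047, -0.0003, 0, -0.1, 0.76, 0.0047, -0.0003, 0, -0.1, 0.76, 0, 0, 0, 0, 0.76]}}

```text
time_s: 18.53
eef_pos: [0.5566, -0.1984, 0.2002]
tcp_rot: [[0.919, -0.394, 0.0], [-0.394, -0.919, -0.0], [0.0, 0.0, -1.0]]
contact_force: [-0.2, 0.9, -0.1]
width: 0.0226
```

{"fn": "arm_command", "kwargs": {"deltas": [0.0047, -0.0002, 0, -0.1, 0.76, 0.002, 0, 0, -0.03, 0.76, 0, 0, 0, 0, 0.76]}}

```text
time_s: 18.78
eef_pos: [0.5627, -0.2005, 0.2001]
tcp_rot: [[0.961, -0.277, 0.0], [-0.277, -0.961, -0.0], [0.0, 0.0, -1.0]]
contact_force: [0.1, 0.2, 0.5]
width: 0.0226
```

Run:
```python
from h import *
go([.5285,-.1572,.2],-15.4)
o=manip.get_obs(); P=np.array([.5750,-.1540]); e=np.array(o['eef_pos'][:2])-P; print(np.linalg.norm(e),np.degrees(np.arctan2(e[1],e[0])))
```

```text
t 18.78 pos [ 0.5627 -0.2005  0.2001] ang -16.05 F [0.1 0.2 0.5] w 0.0226 q [-23.1  24.5  81.   -0.   74.5  -7.1]
turn first -0.0114 then shift [-0.0444 -0.0326  0.0001]
0.048065487534881934 -104.86199597293337
```

{"fn": "arm_command", "kwargs": {"deltas": [0.0015, 0, 0, -0.011, 0.76, 0.0015, 0, 0, 0, 0.76, 0, 0, 0, 0, 0.76]}}

```text
time_s: 19.03
eef_pos: [0.5656, -0.2014, 0.2]
tcp_rot: [[0.964, -0.264, -0.0], [-0.264, -0.964, -0.0], [-0.0, 0.0, -1.0]]
contact_force: [-1.9, -1.3, 0.5]
width: 0.0227
```

{"fn": "arm_command", "kwargs": {"deltas": [0.001, 0, 0, 0, 0.76, 0.001, 0, 0, 0, 0.76, 0, 0, 0, 0, 0.76]}}

```text
time_s: 19.28
eef_pos: [0.5673, -0.2018, 0.2]
tcp_rot: [[0.965, -0.263, -0.001], [-0.263, -0.965, 0.0], [-0.001, 0.0, -1.0]]
contact_force: [-5.8, -0.7, 2.7]
width: 0.0225
```

Run:
```python
from h import *
go([.5285,-.1572,.2],-15.4)
snap('scene','s12')
z=load('s12'); cv2.imwrite('pics/s12c.png',cv2.resize(z['p'][210:310,200:340,::-1],None,fx=5,fy=5,interpolation=cv2.INTER_CUBIC))
```

```text
t 19.28 pos [ 0.5673 -0.2018  0.2   ] ang -15.23 F [-5.8 -0.7  2.7] w 0.0225 q [-23.1  25.1  80.1  -0.   74.9  -7.8]
turn first 0.0029 then shift [-0.0492 -0.0327 -0.    ]
```

View pics/s12c.png

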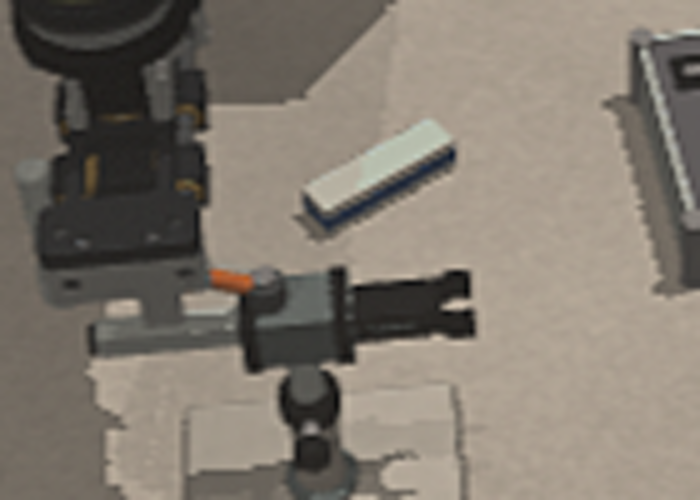

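Force is rising, so I'm either in the cam or at the stop. I'll push in small steps until it's firm.

{"fn": "arm_command", "kwargs": {"deltas": [0.001, 0, 0, 0, 0.76, 0.001, 0, 0, 0, 0.76, 0, 0, 0, 0, 0.76]}}

```text
time_s: 19.58
eef_pos: [0.5678, -0.2021, 0.1998]
tcp_rot: [[0.965, -0.263, -0.005], [-0.263, -0.965, 0.001], [-0.006, 0.0, -1.0]]
contact_force: [-19.6, 2.9, 8.2]
width: 0.0229
```

{"fn": "arm_command", "kwargs": {"deltas": [0.001, 0, 0, 0, 0.76, 0.001, 0, 0, 0, 0.76, 0, 0, 0, 0, 0.76]}}

```text
time_s: 19.83
eef_pos: [0.5683, -0.2022, 0.1996]
tcp_rot: [[0.965, -0.263, -0.01], [-0.263, -0.965, 0.003], [-0.01, 0.0, -1.0]]
contact_force: [-32.8, 4.8, 12.5]
width: 0.0226
```

{"fn": "arm_command", "kwargs": {"deltas": [-0.003, 0, 0, 0, 0.76, -0.003, 0, 0, 0, 0.65, 0, 0, 0, 0, 0.5, 0, 0, 0, 0, 0.5, 0, 0, -0.01, 0, 0.5, 0, 0, -0.02, 0, 0.5, 0, 0, -0.03, 0, 0.5, 0, 0, -0.02, 0, 0.5, 0, 0, 0, 0, 0.5]}}

```text
time_s: 20.58
eef_pos: [0.5668, -0.2016, 0.2855]
tcp_rot: [[0.965, -0.262, 0.007], [-0.262, -0.965, -0.003], [0.008, 0.001, -1.0]]
contact_force: [-0.5, 0.8, 0.6]
width: 0.0471
```

{"fn": "arm_command", "kwargs": {"deltas": [-0.02, 0.01, 0, 0, 0.5, -0.03, 0.01, 0, 0, 0.5, -0.02, 0.01, 0, 0, 0.5, 0, 0, 0, 0, 0.5, 0, 0, 0, 0, 0.5]}}

```text
time_s: 21.0
eef_pos: [0.49, -0.2121, 0.2806]
tcp_rot: [[0.965, -0.263, 0.001], [-0.263, -0.965, -0.0], [0.001, 0.0, -1.0]]
contact_force: [0.4, 0.1, 0.3]
width: 0.0466
```

Run:
```python
from h import *
go([.5285,-.1572,.2],-15.4)
snap('scene','s13'); snap('wrist','w13'); snap('top','t13')
z=load('s13'); cv2.imwrite('pics/s13c.png',cv2.resize(z['p'][210:310,200:340,::-1],None,fx=5,fy=5,interpolation=cv2.INTER_CUBIC))
```

```text
t 21.0 pos [ 0.49   -0.2121  0.2806] ang -15.24 F [0.4 0.1 0.3] w 0.0466 q [-27.3  13.   85.3   0.   81.6 -12.1]
turn first 0.0028 then shift [ 0.0225 -0.0632  0.0806]
```

View pics/s13c.png

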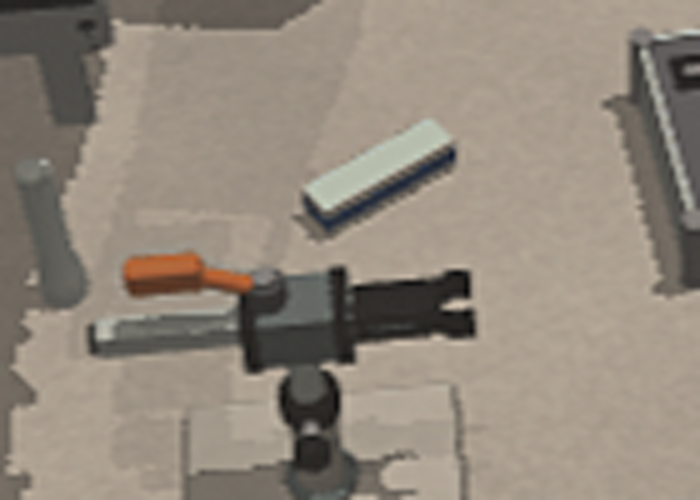

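View pics/w13.png

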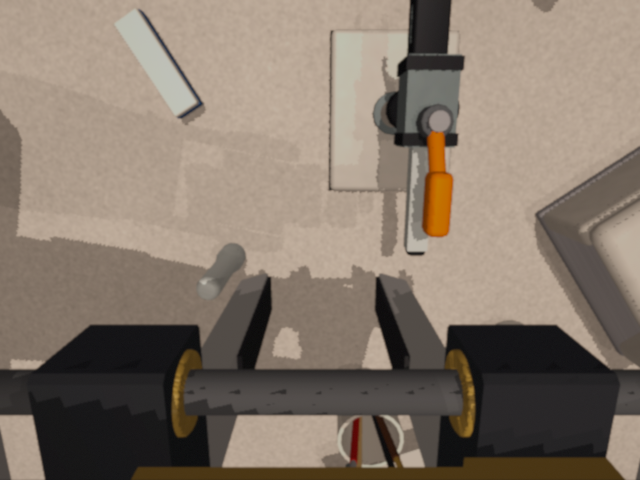

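View pics/t13.png

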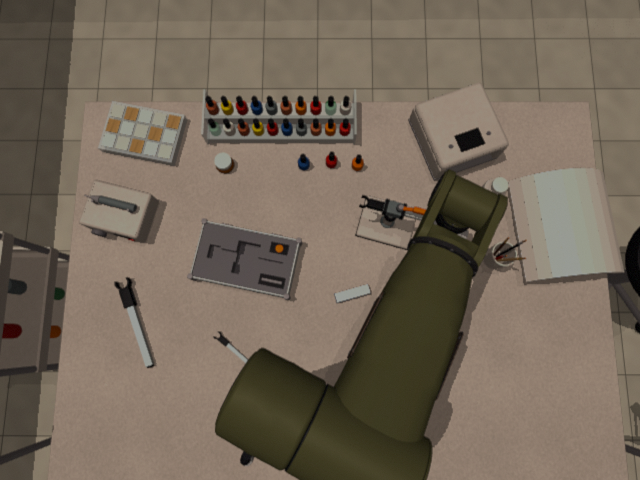

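Run:
```python
from h import *
z=load('w13'); p=z['p'].astype(int); m=comp(p[...,0]-p[...,2]>110); v,u=np.nonzero(m)
P=np.array([pt(z,a,b) for a,b in zip(u,v)]); k=P[:,2]>.198; c=P[k].mean(0); print('handle',c)
t=P[k][:,:2]-c[:2]; V=np.linalg.svd(t)[2][0]; print('axis',np.degrees(np.arctan2(V[1],V[0]))%180)
hub=pt(z,439,119); e=c[:2]-hub[:2]; print('hub',hub,np.linalg.norm(e),np.degrees(np.arctan2(e[1],e[0])))
e=c[:2]-[.575,-.154]; print(np.degrees(np.arctan2(e[1],e[0]))%360, 'lock=254.6')
cv2.imwrite('pics/w13c.png',cv2.resize(z['p'][30:270,370:490,::-1],(400,800))[:600]) 
cv2.imwrite('pics/w13c.png',cv2.convertScaleAbs(cv2.resize(z['p'][30:150,370:490,::-1],(600,600),interpolation=cv2.INTER_CUBIC),alpha=1.3,beta=10))
b=np.array([.2656,.9641]); M=ray(z,431,54.5,.166)[:2]
for vv in(253,254.5): print('mouth-tail',(M-ray(z,416,vv,.15)[:2])@b)
```

```text
handle [ 0.5614224  -0.1986755   0.20228478]
axis 87.86649176247991
hub [ 0.57519902 -0.15402865  0.18481663] 0.04672404583123187 -107.14859712208677
253.09512729241771 lock=254.6
mouth-tail 0.1280514836124611
mouth-tail 0.12915811645208722
```

View pics/w13c.png

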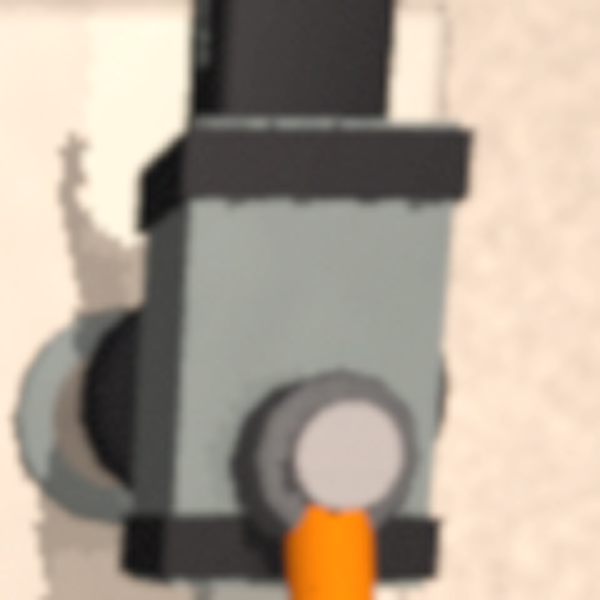

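Run:
```python
from h import *
z=load('w13'); p=z['p'].astype(int); m=comp(p[...,0]-p[...,2]>110)
rows=range(182,226); mid=[np.nonzero(m[r])[0] for r in rows]
L=np.array([ray(z,(q.min()+q.max())/2,r,.198)[:2] for q,r in zip(mid,rows)]); d=np.polyfit(L[:,1],L[:,0],1)[0]; print('handle axis',np.degrees(np.arctan2(1,d)))
g=p.min(2)
T=[]
for r in range(165,245):
    x=np.nonzero(g[r,400:426]>125)[0]+400
    e=np.argmax(np.diff(g[r,402:413]))+402; T.append(ray(z,e,r,.157)[:2])
T=np.array(T); d=np.polyfit(T[:,1],T[:,0],1)[0]; print('tube',np.degrees(np.arctan2(1,d)))
def edge(zz): pass
# bystanders: top-view change outside the arm
a=load('top0')['p'].astype(int); b=load('t13')['p'].astype(int); dd=abs(a-b).max(2)
for n,(u,v) in dict(blue=(303,162),red=(331,160),orange=(358,163),jar=(224,162),buffer=(353,294),base=(380,235),case=(200,225)).items(): print(n,np.median(dd[v-8:v+8,u-8:u+8]))
```

```text
handle axis 74.45561609380873
tube 74.39025714666981
blue 11.0
red 14.0
orange 15.0
jar 21.0
buffer 20.0
base 20.0
case 19.0
```

Run:
```python
from h import *
print(manip.close_job())
```

```text
the job is handed in; nothing more can be done
None
```

The cross-bar is in the guide sleeve with its shoulder against the mouth, and the lever is at its stop. I handed the job in at about 21 s with the gripper open and clear of everything.

**What I did:**
- I took the middle-sized bar from the case by its tube and fed it tail first through the sleeve.
- I then regripped it on the head and pushed it home, where it stopped firmly at about 22 N.
- Only then did I swing the orange lever round, pushing until it stopped firmly at about 33 N, and backed off.

**What the last checks showed:**
- **Bar:** mouth to tail measured 128–129 mm (about 130 mm before the lever was swung), against 130 mm nominal. No gap is visible between shoulder and mouth; the thin light strip there spans the whole collar, so I took it as the sleeve's own grey lip.
- **Lever:** the handle axis is at 74.5° and the tube at 74.4°, so they are parallel, as they should be when locked.
- **Bystanders:** the final pictures show the bottles, jar, buffer, torch and pots in view standing as before. I checked them by eye; the top view's brightness had changed too much for a picture comparison to prove anything.

**Two checks that disagreed:**
- The lever angle taken from its handle position came out 1.5° short of the stop. That is within camera calibration error.
- A first handle-axis fit from the depth image gave 88°. I rejected it as contaminated by side-face points; the fit to the handle's edges gave the 74.5° above.

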